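Portion ball knobs through a card gap into a hanging carrier

ROBOT

A 6-joint arm with a two-finger parallel gripper is mounted at the origin on the work surface. World frame = base frame: x ahead of the robot, y to its left, z up, the work surface at z = 0. Lengths are in m, angles in rad, forces in N, time in s.
With the tool pointing down it reaches from about 0.425 to 0.95 m from the base axis. Payload 3.5 kg.
Tool frame: the origin (TCP) lies at the very end of the fingers, on their centre line; the grasp point (between the pads) lies 19 mm behind it; x points along the fingers, y is the direction in which the jaws open and shut, and the axes are right-handed (so a half turn about x gives the same grasp; the last joint's range is limited). The gripper opens to 85 mm and grips with 20 to 120 N. Pads are 22 mm wide; open, the fingers measure 114 mm over their backs; the gripper's body (76 mm by 85 mm) begins 54 mm behind the grasp point. The pads swing forward as they close: fully open they stand 13 mm farther back than shut.
Start: joints at [-1.465, 0.286, 1.577, -0, 1.279, -0.15], TCP at [0.171, -0.653, 0.209] pointing down, gripper open.
Joint ranges: [-2.77, 2.77], [-0.9, 2.22], [0.21, 2.48], [-1.53, 4.67], [0.24, 2.81], [-2.84, 2.84]. Speed limits (rad/s): [2.79, 2.79, 3.14, 3.14, 3.14, 3.14].

INTERFACE

Orientations are given as a 3x3 rotation matrix whose columns are the frame's x, y, z axes.
In Python, from bench import arm gives the robot as it stands.
- The arm moves only by the tool arm_command, never from a script. Its argument "motion" is a list of rows, each a list of 4 numbers: the shift along the tool's x, y, z each as a share of 25 cm, from -1 to 1, then the turn about the tool's x as a share of 60 degrees, from -1 to 1. A call has exactly 8 rows; each row is the pose to reach, as a shift and turn from the pose commanded when the call began, along the tool's axes at that moment; what a row does not reach only later rows make up. A row lasts 1/12 s, in which the tool goes at most 41.7 mm and 7.16 degrees, less where a joint would pass 70% of its speed; a pose out of reach is approached as far as the arm can. A call with a number of a shift or a turn outside -1 to 1 is refused whole. A call with a gripper value outside its range is refused whole. "fingers" is the opening, from -1 (shut) to 1 (fully open), so that 0 is half open, set as the call begins (left out, the last holds). The fingers move at their own pace and stop on an object; "squeeze" is the grip in N (left out, the last holds). Time passes only in rows, so rows that repeat a pose let the fingers close, or fill a call up. It gives the time, the measured TCP pose, the force and the opening at its end, in the units of the state.
- arm.state(): the state, without advancing time (a new reading comes with each control period).
- arm.capture(name): name is "scene" or "top"; returns the picture (420x560x3 uint8, red, green, blue); there is no depth.
- arm.calibration(name): a dict with "fov_y" (degrees; the focal length in pixels is half the picture's height over the tangent of half this angle, whatever the lens; pixels are square), "cx", "cy" (the principal point, pixels), "cam_to_world" (4x4, takes a point from camera to world coordinates). Camera axes: x right, y up, looking along -z (the intrinsics and any distortion apply to the point x, -y, -z); pixel columns grow to the right and rows downward; lengths in m; the calibration is good to about 2 mm. A picture is of the moment at which its call begins. calibration takes no time and is no camera call.
- arm.close_job(): hands the job in, once; it reports no verdict.
The state is a dict: "t": time; "qpos": joint angles; "joint_vel": joint speeds; "joint_efforts": joint torques, N m; "position": TCP position; "ee_rot": TCP orientation; "ft_force": force on the tool from outside, world axes, zero at the start; "wrist_torque": the same for the moment, N m; "grip_width": opening from 0.0 (shut) to 1.0 (fully open).
Only numpy, scipy, OpenCV 4.12 (cv2) and the standard library are available. Lean on these libraries where they do the work, as an engineer would, in place of code of your own. Each camera call takes 0.05 s, during which the arm holds its last target. There are 200 camera calls.

TASK

Put every ball knob from the draining rack into the tilting bowl with the others, then use the white card to tip the bowl by pressing on its floor at the mouth, the card blocking most of the open rim so that all the knobs run out through the narrow gap left beside it into the hook-backed carrier set under that gap; all of them must be in the carrier while the card still holds the bowl tipped. Stand the card back in its wooden stand and let the bowl swing back. Then hook the loaded carrier onto the upper bar of the rail at least a hand's breadth (10 cm) to one side of the pointer, slide it along until its hook is in line with the pointer, and leave it hanging with all the knobs in it, without disturbing the jar, the screwdriver or the board holder.

Things in the scene. Friction and masses are not known exactly. Their poses are not given: they have to be found in the camera images.
- knob1: Loose black ball knob, a 32 mm sphere of 23 g (a small brass insert dot on one side is only for looks); origin at the centre of the ball, axes mean nothing. Smooth; rolls freely. Starts in the bowl.
- knob2: Loose black ball knob, a 32 mm sphere of 23 g (a small brass insert dot on one side is only for looks); origin at the centre of the ball, axes mean nothing. Smooth; rolls freely. Starts in the bowl.
- knob3: Loose black ball knob, a 32 mm sphere of 23 g (a small brass insert dot on one side is only for looks); origin at the centre of the ball, axes mean nothing. Smooth; rolls freely. If present, starts on the draining rack.
- knob4: Loose black ball knob, a 32 mm sphere of 23 g (a small brass insert dot on one side is only for looks); origin at the centre of the ball, axes mean nothing. Smooth; rolls freely. If present, starts on the draining rack.
- knob5: Loose black ball knob, a 32 mm sphere of 23 g (a small brass insert dot on one side is only for looks); origin at the centre of the ball, axes mean nothing. Smooth; rolls freely. If present, starts on the draining rack.
- knob6: Loose black ball knob, a 32 mm sphere of 23 g (a small brass insert dot on one side is only for looks); origin at the centre of the ball, axes mean nothing. Smooth; rolls freely. If present, starts on the draining rack.
- rack: Fixed draining rack, 215 mm (x) by 50 mm, origin centre of underside. Two 6 mm rods along x, 18 mm apart, carry knobs at x = -75, -25, 25, 75 mm, ball centres 47 mm above the table; dividers 28 mm wide (y), 44 mm high stand between. Take a knob from above, fingers closing along the rack's y, outside the rods; base plate top at 6 mm.
- bowl_floor (a point): Tilts with the steel D-shaped bowl: on its flat floor's upper face, mid hinge line, 100 mm above the table. x along hinge and mouth, y along the floor to the mouth, z square to the floor. Half round wall, inner radius 88 mm, at -y; side walls at x = -88 and 88 mm; walls 44 mm high. The mouth is the fully open floor edge at y = 75 mm, 176 mm wide; floor 4 mm thick.
- bowl (a joint): Bowl tilt, rad. 0: rest, tipped back 0.14 (knobs gather at the round wall); 0.45: stop, tipped forward 0.31, mouth down. A spring (0.15 N m at 0, 0.29 at 0.45) returns it; pressing the floor near the mouth with 4 to 10 N tips it. Knobs stay against a card set square to the flow; along one slanted 25 to 35 degrees they roll to the gap. They bridge gaps under about 60 mm.
- bowl_stand: Fixed bowl stand, origin centre of its foot on the table; x along the hinge, y level towards the mouth. Foot 225 by 100 mm (y -70 to 30), cheeks at x = -104 and 104 mm, 105 mm high. Free below the mouth beyond y = 30 mm: the tipped mouth edge is at y = 71 mm, its underside 73 mm above the table; the carrier goes under it.
- card: Loose white rigid card, 120 mm long (its y), 4 mm thick (x), 100 mm high, 120 g; origin middle of the lower edge, z up the card. Grip bar on top: 24 mm thick (x), 70 mm long (y), z = 92 to 132 mm. Starts upright in the card stand.
- card_stand: Fixed wooden stand, 60 by 150 mm, origin centre of underside. A slot 10 mm wide along its y through the middle, open at both ends; slot floor at z = 6 mm, top at z = 46 mm. The card stands in it on the slot floor, its y along the slot.
- carrier: Loose aluminium bin, origin centre of underside, 95 (x) by 130 mm (y), walls 55 mm high, 4 thick; 280 g; may be knocked aside. Back plate x = 42.5 to 47.5, 60 wide, rises to z = 170 mm. Hook 40 wide runs from it to +x, underside z = 165; its lip, x = 83.5 to 87.5, hangs down to z = 140: 36 mm between plate and lip. Black grip tab above the plate to z = 212 mm.
- hook (a point): On the carrier, underside of the hook, midway between plate and lip (65.5, 0, 165 mm in the carrier's frame, axes as the carrier's): rests on the bar.
- tab (a point): On the carrier, grip tab (45, 0, 195 mm in the carrier's frame): 10 mm thick (x), 40 mm wide (y), z = 170 to 212 mm. Pinch from above, fingers closing along the carrier's x.
- rail: Fixed rail, origin on the table under the upper bar's middle, y along the bars. Upper bar 14 mm thick, 300 long, x = 0, top at z = 222 mm; posts at y = -152 and 152, top z = 224. Lower rest bar 14 thick at x = -10, z = 105. A carrier hangs on the -x side, axes along the rail's: lower it with its origin at x = -70 (6 mm clear of both bars). Hung, its bottom is at z = 57 and it leans a few degrees.
- pointer: Fixed aluminium pointer behind the rail, its place along the rail varies; origin on the table below its tip, axes parallel to the rail's, arrow to -x, 204 mm high. The hook belongs at y = 0 of this frame.
- paste_jar: Bystander: closed jar, 52 mm across, 50 mm high; leave alone.
- driver: Bystander: screwdriver, 150 mm long, lying on the mat; leave alone.
- board_holder: Bystander: blue circuit board holder, 80 by 130 mm, 26 mm high; leave alone.
Not all that is in view belongs to the job. Several things look just like the card_stand: the one meant starts farthest from the robot's base.

How it is judged:
By the outcome, as a careful person would: the job done as asked, in the order asked, and still so for the second after the job is handed in, with the robot touching nothing.
Of knob3, knob4, knob5, knob6 only 2 to 4 are there at a start; the rules pass over those that are not, and their reading is None.
At some moment in a run one of carrier may be knocked a few centimetres aside while the robot is not near it.
It also fails if it takes over 210 s, if anything falls off the work surface, if the arm or the gripper's body presses on something with over 40 N, if the wrist force passes 120 N, or if a joint passes its speed limit or range.

## Working session

There is one attempt and no reset: what is moved stays moved. The work goes in short steps, Python scripts to look and compute and a tool call to move; the robot and the scene stay as the last step left them, time stands still between calls to the robot, and variables do not carry over. Pictures are saved under pics/ and viewed, about 12 in all and at most 16, crops included, and the job is handed in when it is done.

Besides the shell and the picture viewer there is one more tool, called after "Request:" as name([rows], argument=value, ...), one row to a line, values as JSON. arm_command: Moves the arm, as the interface text tells. Shift numbers are shares of 25 cm and turn numbers shares of 60 degrees, none past 1 either way. Its arguments: {"type":"object","properties":{"motion":{"type":"array","items":{"type":"array","items":{"type":"number","minimum":-1,"maximum":1}}},"fingers":{"type":"number"},"squeeze":{"type":"number"}},"required":["motion"]}

```bash
ls; mkdir -p pics; python3 - <<'E'
from bench import arm
import cv2,json
for n in("scene","top"):
    im=arm.capture(n); cv2.imwrite(f"pics/{n}0.png",im[:,:,::-1])
    c=arm.calibration(n); print(n,{k:(v if not hasattr(v,'tolist') else v.tolist()) for k,v in c.items()})
s=arm.state();print(s)
E
```

```text
pics
scene {'fov_y': 49.678301690627336, 'cx': 278.21828971569323, 'cy': 209.22759343508307, 'cam_to_world': [[0.8189679364504083, -0.3808952766665717, 0.4291972824695601, 0.9251554830526592], [0.5736051372866234, 0.5220176639227864, -0.6312485287357038, -0.7130928174552043], [0.01639102024138424, 0.7631620711000335, 0.6459992164776625, 0.8098808621109425], [0.0, 0.0, 0.0, 1.0]]}
top {'fov_y': 42.106238267706985, 'cx': 279.3612276463784, 'cy': 213.9692000042299, 'cam_to_world': [[-0.01938743657702339, 0.996153164575874, -0.08545759187131204, 0.369629482415582], [-0.9998114729507295, -0.01940798815031704, 0.0005903829691242278, -0.04339934522595725], [-0.001070448067388277, 0.08545292681604882, 0.9963416338984867, 1.4978596014517829], [0.0, 0.0, 0.0, 1.0]]}
{'t': 0.1, 'qpos': array([-1.46499839e+00,  2.87153108e-01,  1.57802152e+00, -2.61710185e-06,
        1.27858096e+00, -1.49995697e-01]), 'joint_vel': array([ 0.00034984, -0.0016839 , -0.00207102,  0.00061378,  0.00060467,
       -0.00125702]), 'joint_efforts': array([ 9.62791019e-04, -4.07293940e+01, -2.93697560e+01, -1.36570561e-04,
        3.40673898e-03, -1.81033062e-05]), 'position': array([ 0.17074708, -0.65239209,  0.20743976]), 'ee_rot': array([[-2.30900004e-04,  2.53013783e-01, -9.67462647e-01],
       [ 2.15058090e-03, -9.67460309e-01, -2.53013685e-01],
       [-9.99997661e-01, -2.13902755e-03, -3.20740019e-04]]), 'ft_force': array([-0.25643281, -0.21832608, -0.06798111]), 'wrist_torque': array([-0.02688935, -0.03164825, -0.02029102]), 'grip_width': 0.9982383731186429}
```

View pics/scene0.png

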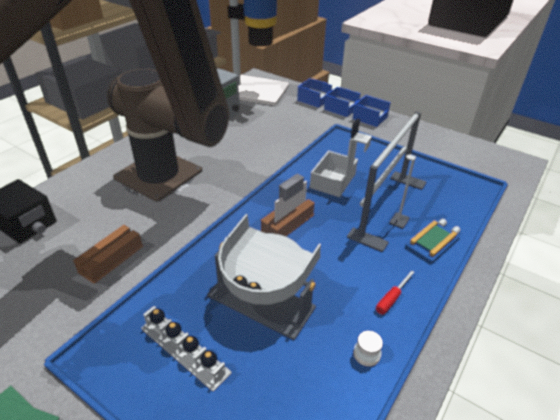

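View pics/top0.png

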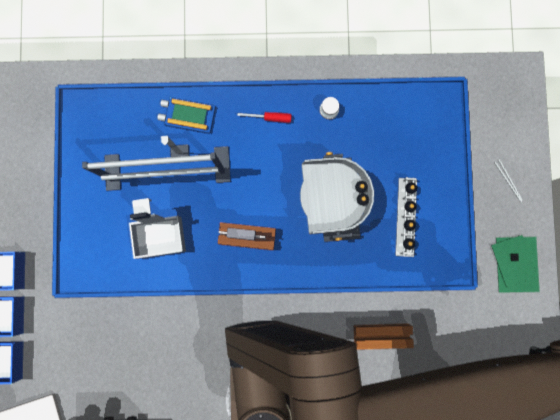

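Two stands look alike: the one at top pixel (247,236), holding the card on the mat, and an empty one at (383,337). The empty one is near the robot, so the stand with the card fits "farthest from base". I'll confirm that in an enlarged crop and measure from it.

```bash
cat > h.py <<'E'
import numpy as np, cv2
from bench import arm
def cal(n):
    c=arm.calibration(n); f=210/np.tan(np.radians(c["fov_y"]/2)); return f,c["cx"],c["cy"],np.array(c["cam_to_world"])
def onz(n,u,v,z):
    f,cx,cy,T=cal(n); d=T[:3,:3]@np.array([(u-cx)/f,-(v-cy)/f,-1]); o=T[:3,3]
    return o+d*(z-o[2])/d[2]
def proj(n,p):
    f,cx,cy,T=cal(n); q=T[:3,:3].T@(np.array(p)-T[:3,3]); return cx-f*q[0]/q[2], cy+f*q[1]/q[2]
def tri(u1,v1,u2,v2):  # scene, top -> point, miss
    A=[];b=[]
    P=[]
    for n,u,v in(("scene",u1,v1),("top",u2,v2)):
        f,cx,cy,T=cal(n); d=T[:3,:3]@np.array([(u-cx)/f,-(v-cy)/f,-1]); d/=np.linalg.norm(d)
        M=np.eye(3)-np.outer(d,d); A.append(M); b.append(M@T[:3,3])
    p=np.linalg.solve(sum(A),sum(b)); return p
def grab(n,name=None,box=None,k=1):
    im=arm.capture(n)[:,:,::-1].copy()
    if name:
        o=im if box is None else im[box[1]:box[3],box[0]:box[2]]
        cv2.imwrite(f"pics/{name}.png",cv2.resize(o,None,fx=k,fy=k,interpolation=cv2.INTER_CUBIC))
    return im
E
python3 - <<'E'
import cv2
im=cv2.imread("pics/top0.png")
cv2.imwrite("pics/cropL.png",cv2.resize(im[120:275,75:290],None,fx=3.7,fy=3.7,interpolation=cv2.INTER_CUBIC))
cv2.imwrite("pics/cropR.png",cv2.resize(im[145:265,285:425],None,fx=5,fy=5,interpolation=cv2.INTER_CUBIC))
E
```

```text
(no output)
```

View pics/cropL.png

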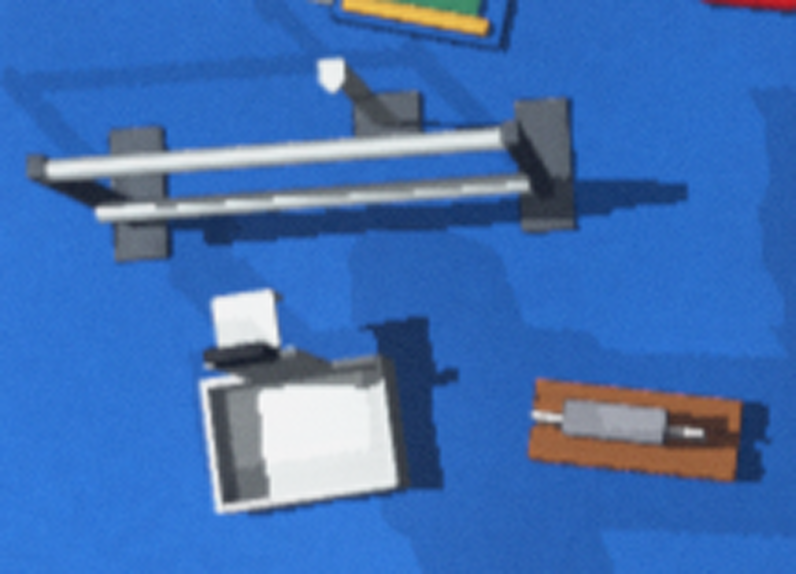

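View pics/cropR.png

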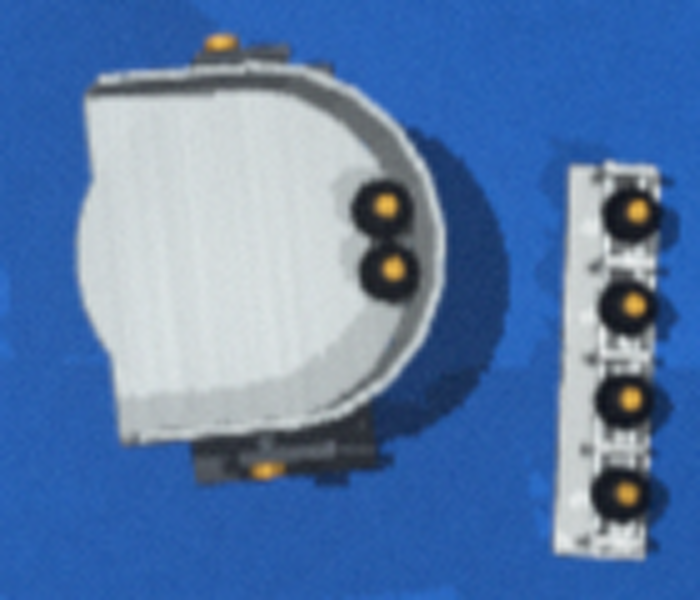

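The crop confirms it: the far stand (top px ~247,236) is the one holding the card. The rack carries four knobs and the bowl two.

```bash
cat > m.py <<'E'
from h import *
L=lambda u,v,z:onz("top",75+(u+.5)/3.7-.5,120+(v+.5)/3.7-.5,z)
R=lambda u,v,z:onz("top",285+(u+.5)/5-.5,145+(v+.5)/5-.5,z)
np.set_printoptions(precision=4,suppress=True)
ang=lambda d:np.degrees(np.arctan2(d[1],d[0]))
a,b=R(220,43,.105),R(266,470,.105); print("hinge",a,b,(a+b)/2,np.linalg.norm(a-b),ang(a-b))
for u,v in((630,214),(628,307),(624,400),(620,494)): print("knob",R(u,v,.047))
for u,v in((92,90),(125,440)): print("mouth",R(u,v,.11))
a,b=L(48,168,.22),L(503,137,.22); print("rail",a,b,(a+b)/2,np.linalg.norm(a-b),ang(a-b))
print("pointer",L(332,93,.204))
print("tab",L(245,355,.212),"hook",L(245,320,.172))
c=[L(*p,.055) for p in((202,382),(388,358),(405,487),(218,513))]; print("carrier",np.mean(c,0),[np.linalg.norm(c[i]-c[i-1]) for i in range(4)],ang(c[0]-c[1]),ang(c[3]-c[2]))
c=[L(*p,.138) for p in((565,400),(665,412),(663,444),(562,432))]; print("bar",np.mean(c,0),ang(c[0]-c[1]),[np.linalg.norm(c[i]-c[i-1]) for i in range(4)])
c=[L(*p,.046) for p in((537,380),(742,403),(735,480),(530,458))]; print("stand",np.mean(c,0),ang(c[0]-c[1]),ang(c[3]-c[2]),[np.linalg.norm(c[i]-c[i-1]) for i in range(4)])
E
python3 m.py
```

```text
hinge [ 0.6444 -0.1746  0.105 ] [ 0.4231 -0.1921  0.105 ] [ 0.5337 -0.1834  0.105 ] 0.22195191815241916 4.519406245473431
knob [ 0.5587 -0.3973  0.047 ]
knob [ 0.5086 -0.3942  0.047 ]
knob [ 0.4589 -0.3901  0.047 ]
knob [ 0.4089 -0.386   0.047 ]
mouth [ 0.6202 -0.1076  0.11  ]
mouth [ 0.4396 -0.1203  0.11  ]
rail [0.6045 0.408  0.22  ] [0.6189 0.1164 0.22  ] [0.6117 0.2622 0.22  ] 0.2919624240152774 92.82710658284783
pointer [0.6531 0.2293 0.204 ]
tab [0.4825 0.2835 0.212 ] hook [0.5092 0.2937 0.172 ]
carrier [0.4382 0.2816 0.055 ] [np.float64(0.09455550386099976), np.float64(0.13416227331380376), np.float64(0.0933215622652733), np.float64(0.13429511515159068)] 96.27386441282862 96.80127595022111
bar [0.4388 0.0536 0.138 ] 82.03984107026234 [np.float64(0.021674115892867815), np.float64(0.06799636835852231), np.float64(0.02160924195608778), np.float64(0.0685727375879119)]
stand [0.4373 0.0443 0.046 ] 82.47580195040136 82.77462000735842 [np.float64(0.05636717401856315), np.float64(0.1487547705218255), np.float64(0.05557917885279974), np.float64(0.14818442880057178)]
```

```bash
cat > plan.py <<'E'
# usage: plan.py x,y,z,jawdeg ...   prints for each waypoint the tool-axis shares from the one before, and rows needed
import sys; from h import *
s=arm.state(); p=s["position"]; y=s["ee_rot"][:,1]; j=np.degrees(np.arctan2(y[1],y[0]))
print("now",round(s["t"],2),p.round(4),"jaw",round(j,2),"F",s["ft_force"].round(1),"w",round(s["grip_width"]*85,1))
for a in sys.argv[1:]:
    x,yy,z,jj=map(float,a.split(",")); g=np.array([x,yy,z]); d=g-p; r=np.radians(j)
    t=(j-jj+180)%360-180
    ty=np.array([np.cos(r),np.sin(r),0]); tz=np.cross([0,0,-1],ty)
    sh=np.array([-d[2],d@ty,d@tz])/.25
    print(a,"->",sh.round(3),round(t/60,3),"rows",round(max(np.linalg.norm(d)/.0417,abs(t)/7.16),1)); p,j=g,jj
E
B=.533,-.168; python3 plan.py .35,-.52,.2,-94.3 .5587,-.3973,.17,-94.3 .5587,-.3973,.025,-94.3 .5587,-.3973,.17,-94.3 .533,-.168,.17,-94.3 .533,-.168,.11,-94.3
```

```text
now 0.1 [ 0.1707 -0.6524  0.2074] jaw -75.34 F [-0.3 -0.2 -0.1] w 84.9
.35,-.52,.2,-94.3 -> [ 0.03  -0.331 -0.828] 0.316 rows 5.3
.5587,-.3973,.17,-94.3 -> [ 0.12  -0.552 -0.796] 0.0 rows 5.9
.5587,-.3973,.025,-94.3 -> [0.58 0.   0.  ] 0.0 rows 3.5
.5587,-.3973,.17,-94.3 -> [-0.58  0.    0.  ] 0.0 rows 3.5
.533,-.168,.17,-94.3 -> [-0.    -0.907  0.171] 0.0 rows 5.5
.533,-.168,.11,-94.3 -> [0.24 0.   0.  ] 0.0 rows 1.4
```

Request:
arm_command([
  [0.03,-0.331,-0.828,0.316],
  [0.03,-0.331,-0.828,0.316],
  [0.03,-0.331,-0.828,0.316],
  [0.03,-0.331,-0.828,0.316],
  [0.03,-0.331,-0.828,0.316],
  [0.03,-0.331,-0.828,0.316],
  [0.03,-0.331,-0.828,0.316],
  [0.03,-0.331,-0.828,0.316],
])

```text
t: 0.77
position: [0.3504, -0.5202, 0.2008]
ee_rot: [[-0.001, -0.073, -0.997], [0.0, -0.997, 0.073], [-1.0, -0.0, 0.001]]
ft_force: [0.1, 0.6, 0.9]
grip_width: 1.002
```

Request:
arm_command([
  [0.12,-0.552,-0.796,0],
  [0.12,-0.552,-0.796,0],
  [0.12,-0.552,-0.796,0],
  [0.12,-0.552,-0.796,0],
  [0.12,-0.552,-0.796,0],
  [0.12,-0.552,-0.796,0],
  [0.12,-0.552,-0.796,0],
  [0.12,-0.552,-0.796,0],
], fingers=0.5)

```text
t: 1.43
position: [0.559, -0.3983, 0.1702]
ee_rot: [[-0.001, -0.074, -0.997], [0.0, -0.997, 0.074], [-1.0, -0.0, 0.001]]
ft_force: [0.1, 0.4, 0.2]
grip_width: 0.743
```

```bash
python3 plan.py .5587,-.3973,.17,-94.3 .5587,-.3973,.025,-94.3
```

```text
now 1.43 [ 0.559  -0.3983  0.1702] jaw -94.25 F [0.1 0.4 0.2] w 63.2
.5587,-.3973,.17,-94.3 -> [ 0.001 -0.004  0.002] 0.001 rows 0.0
.5587,-.3973,.025,-94.3 -> [0.58 0.   0.  ] 0.0 rows 3.5
```

Request:
arm_command([
  [0.1,-0.004,0,0],
  [0.25,-0.004,0,0],
  [0.4,-0.004,0,0],
  [0.5,-0.004,0,0],
  [0.58,-0.004,0,0],
  [0.58,-0.004,0,0],
  [0.58,-0.004,0,0],
  [0.58,-0.004,0,0],
])

```text
t: 2.1
position: [0.559, -0.3993, 0.0282]
ee_rot: [[0.002, -0.077, -0.997], [-0.002, -0.997, 0.077], [-1.0, 0.002, -0.002]]
ft_force: [-0.3, -0.1, 0.7]
grip_width: 0.753
```

Request:
arm_command([
  [0,0,0,0],
  [0,0,0,0],
  [0,0,0,0],
  [0,0,0,0],
  [0,0,0,0],
  [0,0,0,0],
  [0,0,0,0],
  [0,0,0,0],
], fingers=-1, squeeze=25)

```text
t: 2.77
position: [0.5601, -0.3977, 0.0283]
ee_rot: [[0.002, -0.075, -0.997], [-0.002, -0.997, 0.075], [-1.0, 0.002, -0.002]]
ft_force: [0.0, 0.5, 6.6]
grip_width: 0.313
```

Request:
arm_command([
  [-0.1,0,0,0],
  [-0.25,0,0,0],
  [-0.4,0,0,0],
  [-0.5,0,0,0],
  [-0.58,0,0,0],
  [-0.58,0,0,0],
  [-0.58,0,0,0],
  [-0.58,0,0,0],
])

```text
t: 3.43
position: [0.5582, -0.396, 0.169]
ee_rot: [[-0.002, -0.075, -0.997], [0.002, -0.997, 0.075], [-1.0, -0.002, 0.002]]
ft_force: [0.4, -0.4, -0.8]
grip_width: 0.318
```

```bash
python3 plan.py .533,-.168,.17,-94.3 .533,-.168,.108,-94.3 .533,-.168,.17,-94.3  .5086,-.3942,.17,-94.3
```

```text
now 3.43 [ 0.5582 -0.396   0.169 ] jaw -94.29 F [ 0.4 -0.4 -0.8] w 27.0
.533,-.168,.17,-94.3 -> [-0.004 -0.902  0.169] 0.0 rows 5.5
.533,-.168,.108,-94.3 -> [0.248 0.    0.   ] 0.0 rows 1.5
.533,-.168,.17,-94.3 -> [-0.248  0.     0.   ] 0.0 rows 1.5
.5086,-.3942,.17,-94.3 -> [-0.     0.91   0.029] 0.0 rows 5.5
```

Request:
arm_command([
  [-0.004,-0.12,0.03,0],
  [-0.004,-0.28,0.06,0],
  [-0.004,-0.44,0.09,0],
  [-0.004,-0.6,0.12,0],
  [-0.004,-0.75,0.15,0],
  [-0.004,-0.86,0.169,0],
  [-0.004,-0.902,0.169,0],
  [-0.004,-0.902,0.169,0],
])

```text
t: 4.1
position: [0.5327, -0.1662, 0.1699]
ee_rot: [[-0.004, -0.072, -0.997], [0.002, -0.997, 0.072], [-1.0, -0.002, 0.004]]
ft_force: [-0.3, 0.2, -0.3]
grip_width: 0.317
```

Request:
arm_command([
  [0.05,0,0,0],
  [0.1,0,0,0],
  [0.15,0,0,0],
  [0.2,0,0,0],
  [0.23,0,0,0],
  [0.23,0,0,0],
  [0.23,0,0,0],
  [0.23,0,0,0],
])

```text
t: 4.77
position: [0.5342, -0.1693, 0.1151]
ee_rot: [[0.001, -0.075, -0.997], [-0.0, -0.997, 0.075], [-1.0, 0.0, -0.001]]
ft_force: [-0.1, 0.1, -0.1]
grip_width: 0.313
```

Request:
arm_command([
  [0,0,0,0],
  [0,0,0,0],
  [0,0,0,0],
  [0,0,0,0],
  [-0.05,0,0,0],
  [-0.12,0,0,0],
  [-0.2,0,0,0],
  [-0.24,0,0,0],
], fingers=0.2)

```text
t: 5.43
position: [0.5351, -0.1695, 0.1785]
ee_rot: [[0.004, -0.075, -0.997], [-0.002, -0.997, 0.075], [-1.0, 0.002, -0.004]]
ft_force: [0.9, -0.4, 0.7]
grip_width: 0.6
```

Request:
arm_command([
  [0,0.12,0,0],
  [0,0.28,0.01,0],
  [0,0.44,0.015,0],
  [0,0.6,0.02,0],
  [0,0.76,0.025,0],
  [0,0.87,0.029,0],
  [0,0.91,0.029,0],
  [0,0.91,0.029,0],
], fingers=0.5)

```text
t: 6.1
position: [0.5089, -0.3976, 0.175]
ee_rot: [[0.0, -0.078, -0.997], [-0.001, -0.997, 0.078], [-1.0, 0.001, -0.0]]
ft_force: [-0.3, 1.1, -0.1]
grip_width: 0.748
```

```bash
python3 plan.py  .5086,-.3942,.17,-94.3 .5086,-.3942,.018,-94.3; python3 - <<'E'
from h import *
grab("top","d1",(285,140,425,265),4)
E
```

```text
now 6.1 [ 0.5089 -0.3976  0.175 ] jaw -94.49 F [-0.3  1.1 -0.1] w 63.6
.5086,-.3942,.17,-94.3 -> [ 0.02  -0.013  0.002] -0.003 rows 0.1
.5086,-.3942,.018,-94.3 -> [0.608 0.    0.   ] 0.0 rows 3.6
```

View pics/d1.png

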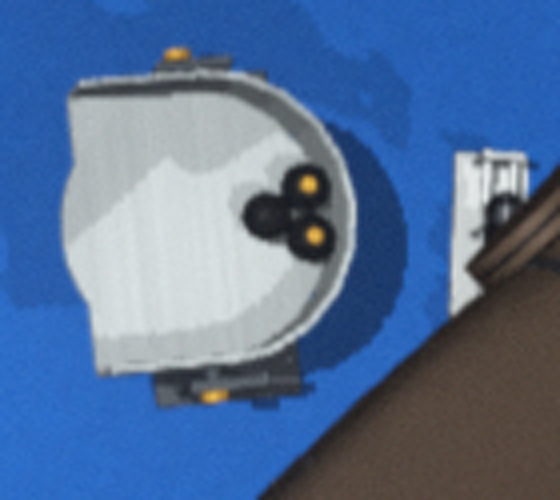

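Knob 1 is in the bowl: three are nested at the round wall, crop px ~(305,185), (310,240), (265,215). Next knob, gripped a little lower.

Request:
arm_command([
  [0.12,-0.013,0,0],
  [0.27,-0.013,0,0],
  [0.4,-0.013,0,0],
  [0.52,-0.013,0,0],
  [0.6,-0.013,0,0],
  [0.628,-0.013,0,0],
  [0.628,-0.013,0,0],
  [0.628,-0.013,0,0],
])

```text
t: 6.82
position: [0.5107, -0.3912, 0.0188]
ee_rot: [[0.001, -0.074, -0.997], [-0.001, -0.997, 0.074], [-1.0, 0.0, -0.001]]
ft_force: [-1.2, 0.9, 0.6]
grip_width: 0.748
```

Request:
arm_command([
  [0,0,0,0],
  [0,0,0,0],
  [0,0,0,0],
  [0,0,0,0],
  [0,0,0,0],
  [0,0,0,0],
  [0,0,0,0],
  [0,0,0,0],
], fingers=-1)

```text
t: 7.48
position: [0.5108, -0.3933, 0.0198]
ee_rot: [[0.003, -0.075, -0.997], [-0.003, -0.997, 0.075], [-1.0, 0.002, -0.003]]
ft_force: [-0.0, -0.9, 5.2]
grip_width: 0.354
```

Request:
arm_command([
  [-0.1,0,0,0],
  [-0.25,0,0,0],
  [-0.4,0,0,0],
  [-0.5,0,0,0],
  [-0.6,0,0,0],
  [-0.62,0,0,0],
  [-0.62,0,0,0],
  [-0.62,0,0,0],
])

```text
t: 8.15
position: [0.5091, -0.3913, 0.171]
ee_rot: [[-0.002, -0.075, -0.997], [0.002, -0.997, 0.075], [-1.0, -0.002, 0.002]]
ft_force: [0.1, -0.3, -1.1]
grip_width: 0.351
```

```bash
python3 plan.py .533,-.166,.172,-94.3 .533,-.166,.112,-94.3 .533,-.166,.172,-94.3  .4589,-.3901,.17,-94.3
```

```text
now 8.15 [ 0.5091 -0.3913  0.171 ] jaw -94.31 F [ 0.1 -0.3 -1.1] w 29.9
.533,-.166,.172,-94.3 -> [-0.004 -0.906 -0.028] -0.0 rows 5.4
.533,-.166,.112,-94.3 -> [0.24 0.   0.  ] 0.0 rows 1.4
.533,-.166,.172,-94.3 -> [-0.24  0.    0.  ] 0.0 rows 1.4
.4589,-.3901,.17,-94.3 -> [0.008 0.916 0.228] 0.0 rows 5.7
```

Request:
arm_command([
  [-0.004,-0.12,-0.01,0],
  [-0.004,-0.28,-0.02,0],
  [-0.004,-0.44,-0.028,0],
  [-0.004,-0.6,-0.028,0],
  [-0.004,-0.75,-0.028,0],
  [-0.004,-0.86,-0.028,0],
  [-0.004,-0.906,-0.028,0],
  [-0.004,-0.906,-0.028,0],
])

```text
t: 8.82
position: [0.5325, -0.1637, 0.1709]
ee_rot: [[-0.004, -0.072, -0.997], [0.003, -0.997, 0.072], [-1.0, -0.002, 0.005]]
ft_force: [0.2, -0.4, -0.2]
grip_width: 0.348
```

Request:
arm_command([
  [0.05,0,0,0],
  [0.1,0,0,0],
  [0.15,0,0,0],
  [0.2,0,0,0],
  [0.24,0,0,0],
  [0.24,0,0,0],
  [0.24,0,0,0],
  [0.24,0,0,0],
])

```text
t: 9.48
position: [0.534, -0.167, 0.114]
ee_rot: [[0.001, -0.075, -0.997], [-0.0, -0.997, 0.075], [-1.0, 0.0, -0.001]]
ft_force: [0.2, -0.1, 0.0]
grip_width: 0.351
```

Request:
arm_command([
  [0,0,0,0],
  [0,0,0,0],
  [0,0,0,0],
  [0,0,0,0],
  [-0.05,0,0,0],
  [-0.12,0,0,0],
  [-0.2,0,0,0],
  [-0.24,0,0,0],
], fingers=0.2)

```text
t: 10.15
position: [0.5351, -0.1672, 0.1774]
ee_rot: [[0.004, -0.075, -0.997], [-0.002, -0.997, 0.075], [-1.0, 0.002, -0.004]]
ft_force: [1.1, -0.4, 1.0]
grip_width: 0.598
```

Request:
arm_command([
  [0,0.12,0.03,0],
  [0,0.28,0.07,0],
  [0,0.44,0.11,0],
  [0,0.6,0.15,0],
  [0,0.76,0.19,0],
  [0,0.87,0.22,0],
  [0,0.914,0.228,0],
  [0,0.914,0.228,0],
], fingers=0.5)

```text
t: 10.82
position: [0.4589, -0.3926, 0.1742]
ee_rot: [[0.0, -0.079, -0.997], [-0.001, -0.997, 0.079], [-1.0, 0.001, -0.0]]
ft_force: [0.6, -0.1, -0.1]
grip_width: 0.748
```

```bash
python3 plan.py  .4589,-.3901,.016,-94.3  .4589,-.3901,.172,-94.3 .533,-.163,.172,-94.3 .533,-.163,.112,-94.3 .533,-.163,.172,-94.3  .4089,-.386,.17,-94.3
```

```text
now 10.82 [ 0.4589 -0.3926  0.1742] jaw -94.51 F [ 0.6 -0.1 -0.1] w 63.6
.4589,-.3901,.016,-94.3 -> [ 0.633 -0.01   0.001] -0.003 rows 3.8
.4589,-.3901,.172,-94.3 -> [-0.624  0.     0.   ] 0.0 rows 3.7
.533,-.163,.172,-94.3 -> [-0.    -0.928 -0.227] 0.0 rows 5.7
.533,-.163,.112,-94.3 -> [0.24 0.   0.  ] 0.0 rows 1.4
.533,-.163,.172,-94.3 -> [-0.24  0.    0.  ] 0.0 rows 1.4
.4089,-.386,.17,-94.3 -> [0.008 0.927 0.428] 0.0 rows 6.1
```

Request:
arm_command([
  [0.12,-0.01,0,0],
  [0.27,-0.01,0,0],
  [0.4,-0.01,0,0],
  [0.52,-0.01,0,0],
  [0.6,-0.01,0,0],
  [0.633,-0.01,0,0],
  [0.633,-0.01,0,0],
  [0.633,-0.01,0,0],
])

```text
t: 11.48
position: [0.4608, -0.3871, 0.0163]
ee_rot: [[0.001, -0.074, -0.997], [-0.0, -0.997, 0.074], [-1.0, 0.0, -0.001]]
ft_force: [0.3, -0.2, 0.7]
grip_width: 0.75
```

Request:
arm_command([
  [0,0,0,0],
  [0,0,0,0],
  [0,0,0,0],
  [0,0,0,0],
  [0,0,0,0],
  [0,0,0,0],
  [0,0,0,0],
  [0,0,0,0],
], fingers=-1)

```text
t: 12.15
position: [0.461, -0.389, 0.0174]
ee_rot: [[0.002, -0.075, -0.997], [-0.003, -0.997, 0.075], [-1.0, 0.002, -0.003]]
ft_force: [0.0, -0.1, 5.5]
grip_width: 0.351
```

Request:
arm_command([
  [-0.1,0,0,0],
  [-0.25,0,0,0],
  [-0.4,0,0,0],
  [-0.5,0,0,0],
  [-0.6,0,0,0],
  [-0.625,0,0,0],
  [-0.625,0,0,0],
  [-0.625,0,0,0],
])

```text
t: 12.82
position: [0.4594, -0.3871, 0.1703]
ee_rot: [[-0.001, -0.075, -0.997], [0.001, -0.997, 0.075], [-1.0, -0.001, 0.001]]
ft_force: [0.5, -0.6, -0.8]
grip_width: 0.348
```

Request:
arm_command([
  [0,-0.12,-0.03,0],
  [0,-0.28,-0.07,0],
  [0,-0.44,-0.11,0],
  [0,-0.6,-0.15,0],
  [0,-0.75,-0.19,0],
  [0,-0.86,-0.22,0],
  [0,-0.928,-0.227,0],
  [0,-0.928,-0.227,0],
])

```text
t: 13.48
position: [0.5328, -0.1565, 0.1682]
ee_rot: [[-0.005, -0.071, -0.997], [0.004, -0.997, 0.071], [-1.0, -0.003, 0.006]]
ft_force: [-0.4, -1.3, 0.1]
grip_width: 0.354
```

Request:
arm_command([
  [0.05,0,0,0],
  [0.1,0,0,0],
  [0.15,0,0,0],
  [0.2,0,0,0],
  [0.24,0,0,0],
  [0.24,0,0,0],
  [0.24,0,0,0],
  [0.24,0,0,0],
])

```text
t: 14.15
position: [0.5343, -0.1611, 0.1121]
ee_rot: [[0.001, -0.076, -0.997], [-0.0, -0.997, 0.076], [-1.0, 0.0, -0.001]]
ft_force: [-0.4, -0.2, 0.1]
grip_width: 0.351
```

Request:
arm_command([
  [0,0,0,0],
  [0,0,0,0],
  [0,0,0,0],
  [0,0,0,0],
  [-0.05,0,0,0],
  [-0.12,0,0,0],
  [-0.2,0,0,0],
  [-0.24,0,0,0],
], fingers=0.2)

```text
t: 14.82
position: [0.5353, -0.1612, 0.1755]
ee_rot: [[0.004, -0.075, -0.997], [-0.002, -0.997, 0.075], [-1.0, 0.002, -0.004]]
ft_force: [0.6, 0.4, 0.3]
grip_width: 0.601
```

Request:
arm_command([
  [0,0.12,0.06,0],
  [0,0.28,0.13,0],
  [0,0.44,0.2,0],
  [0,0.6,0.28,0],
  [0,0.76,0.35,0],
  [0,0.87,0.4,0],
  [0,0.92,0.428,0],
  [0,0.92,0.428,0],
], fingers=0.5)

```text
t: 15.48
position: [0.4083, -0.3848, 0.1724]
ee_rot: [[0.0, -0.08, -0.997], [-0.001, -0.997, 0.08], [-1.0, 0.001, -0.0]]
ft_force: [0.1, 0.5, 0.0]
grip_width: 0.75
```

```bash
python3 plan.py  .4089,-.386,.016,-94.3  .4089,-.386,.172,-94.3 .533,-.158,.172,-94.3 .533,-.158,.112,-94.3 .533,-.158,.25,-94.3
```

```text
now 15.48 [ 0.4083 -0.3848  0.1724] jaw -94.57 F [0.1 0.5 0. ] w 63.8
.4089,-.386,.016,-94.3 -> [ 0.626  0.004 -0.003] -0.005 rows 3.8
.4089,-.386,.172,-94.3 -> [-0.624  0.     0.   ] 0.0 rows 3.7
.533,-.158,.172,-94.3 -> [-0.    -0.947 -0.427] 0.0 rows 6.2
.533,-.158,.112,-94.3 -> [0.24 0.   0.  ] 0.0 rows 1.4
.533,-.158,.25,-94.3 -> [-0.552  0.     0.   ] 0.0 rows 3.3
```

Request:
arm_command([
  [0.12,0.004,0,0],
  [0.27,0.004,0,0],
  [0.4,0.004,0,0],
  [0.52,0.004,0,0],
  [0.6,0.004,0,0],
  [0.626,0.004,0,0],
  [0.626,0.004,0,0],
  [0.626,0.004,0,0],
])

```text
t: 16.15
position: [0.4109, -0.3828, 0.0162]
ee_rot: [[0.001, -0.074, -0.997], [-0.001, -0.997, 0.074], [-1.0, 0.001, -0.001]]
ft_force: [0.0, -0.9, 1.1]
grip_width: 0.75
```

Request:
arm_command([
  [0,0,0,0],
  [0,0,0,0],
  [0,0,0,0],
  [0,0,0,0],
  [0,0,0,0],
  [0,0,0,0],
  [0,0,0,0],
  [0,0,0,0],
], fingers=-1)

```text
t: 16.82
position: [0.4109, -0.3843, 0.0171]
ee_rot: [[0.002, -0.075, -0.997], [-0.003, -0.997, 0.075], [-1.0, 0.003, -0.002]]
ft_force: [0.3, -0.5, 6.1]
grip_width: 0.356
```

Request:
arm_command([
  [-0.1,0,0,0],
  [-0.25,0,0,0],
  [-0.4,0,0,0],
  [-0.5,0,0,0],
  [-0.6,0,0,0],
  [-0.625,0,0,0],
  [-0.625,0,0,0],
  [-0.625,0,0,0],
])

```text
t: 17.48
position: [0.4094, -0.3823, 0.1701]
ee_rot: [[-0.001, -0.075, -0.997], [0.002, -0.997, 0.075], [-1.0, -0.001, 0.001]]
ft_force: [0.1, 0.6, -0.4]
grip_width: 0.356
```

Request:
arm_command([
  [0,-0.12,-0.05,0],
  [0,-0.28,-0.12,0],
  [0,-0.44,-0.19,0],
  [0,-0.6,-0.26,0],
  [0,-0.75,-0.33,0],
  [0,-0.86,-0.39,0],
  [0,-0.94,-0.425,0],
  [0,-0.94,-0.425,0],
])

```text
t: 18.15
position: [0.5333, -0.152, 0.168]
ee_rot: [[-0.005, -0.07, -0.998], [0.004, -0.998, 0.07], [-1.0, -0.004, 0.005]]
ft_force: [0.5, 0.1, 0.1]
grip_width: 0.354
```

Request:
arm_command([
  [0.05,0,0,0],
  [0.1,0,0,0],
  [0.15,0,0,0],
  [0.2,0,0,0],
  [0.24,0,0,0],
  [0.24,0,0,0],
  [0.24,0,0,0],
  [0.24,0,0,0],
])

```text
t: 18.82
position: [0.5358, -0.1569, 0.115]
ee_rot: [[0.006, -0.077, -0.997], [0.001, -0.997, 0.077], [-1.0, -0.001, -0.006]]
ft_force: [-0.7, 5.5, 15.8]
grip_width: 0.351
```

Request:
arm_command([
  [0,0,0,0],
  [0,0,0,0],
  [0,0,0,0],
  [0,0,0,0],
  [-0.08,0,0,0],
  [-0.22,0,0,0],
  [-0.36,0,0,0],
  [-0.5,0,0,0],
], fingers=0.2)

```text
t: 19.48
position: [0.5326, -0.1566, 0.2363]
ee_rot: [[-0.003, -0.076, -0.997], [0.001, -0.997, 0.076], [-1.0, -0.001, 0.003]]
ft_force: [1.4, -0.4, 0.7]
grip_width: 0.602
```

```bash
python3 plan.py .5,.05,.3,-50 .4825,.285,.28,6.5
```

```text
now 19.48 [ 0.5326 -0.1566  0.2363] jaw -94.34 F [ 1.4 -0.4  0.7] w 51.2
.5,.05,.3,-50 -> [-0.255 -0.814  0.192] -0.739 rows 6.2
.4825,.285,.28,6.5 -> [ 0.08  -0.765 -0.551] -0.942 rows 7.9
```

Request:
arm_command([
  [-0.1,-0.08,0.01,-0.05],
  [-0.2,-0.2,0.04,-0.15],
  [-0.255,-0.35,0.08,-0.27],
  [-0.255,-0.5,0.12,-0.39],
  [-0.255,-0.65,0.16,-0.51],
  [-0.255,-0.77,0.192,-0.63],
  [-0.255,-0.814,0.192,-0.739],
  [-0.255,-0.814,0.192,-0.739],
], fingers=0.3)

```text
t: 20.15
position: [0.5002, 0.0521, 0.2995]
ee_rot: [[-0.001, 0.647, -0.762], [0.001, -0.762, -0.647], [-1.0, -0.001, 0.0]]
ft_force: [-0.1, -0.9, 0.4]
grip_width: 0.65
```

Request:
arm_command([
  [0.08,-0.1,-0.07,-0.118],
  [0.08,-0.2,-0.14,-0.236],
  [0.08,-0.3,-0.21,-0.354],
  [0.08,-0.4,-0.28,-0.472],
  [0.08,-0.5,-0.35,-0.59],
  [0.08,-0.6,-0.43,-0.708],
  [0.08,-0.7,-0.5,-0.826],
  [0.08,-0.765,-0.551,-0.942],
])

```text
t: 20.82
position: [0.4834, 0.286, 0.2792]
ee_rot: [[-0.001, 0.993, 0.117], [-0.0, 0.117, -0.993], [-1.0, -0.001, 0.0]]
ft_force: [0.2, -0.2, 0.1]
grip_width: 0.653
```

```bash
python3 plan.py .4825,.285,.28,6.5; python3 - <<'E'
from h import *
im=grab("scene"); im2=grab("top")
a=cv2.resize(im[90:390,120:420],(600,600))[:,:]; cv2.imwrite("pics/s1.png",im[60:400,80:520]); 
o=np.vstack([cv2.resize(im2[140:265,100:425],(780,300),interpolation=cv2.INTER_CUBIC),cv2.resize(im[120:320,180:460],(420,300),interpolation=cv2.INTER_CUBIC)[:,:]if 0 else np.hstack([cv2.resize(im[120:310,170:430],(410,300),interpolation=cv2.INTER_CUBIC),np.zeros((300,370,3),np.uint8)])])
cv2.imwrite("pics/c1.png",o)
E
```

```text
now 20.82 [0.4834 0.286  0.2792] jaw 6.71 F [ 0.2 -0.2  0.1] w 55.5
.4825,.285,.28,6.5 -> [-0.003 -0.004  0.003] 0.003 rows 0.0
```

View pics/c1.png

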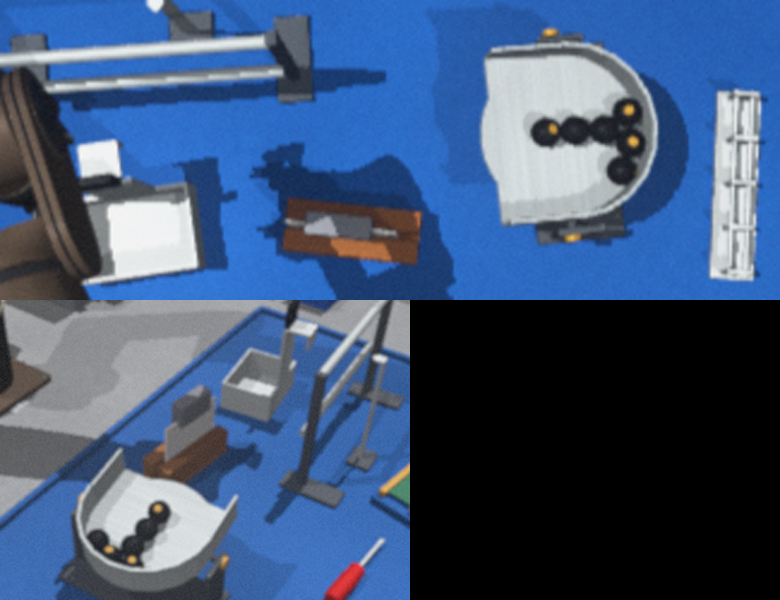

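All six knobs are in the bowl (composite px ~(545,130) to (630,170)), the rack is empty, and the carrier is where it was first measured. Next I'll fetch the carrier.

Request:
arm_command([
  [0.06,-0.004,0,0],
  [0.14,-0.004,0,0],
  [0.22,-0.004,0,0],
  [0.3,-0.004,0,0],
  [0.36,-0.004,0,0],
  [0.394,-0.004,0,0],
  [0.394,-0.004,0,0],
  [0.394,-0.004,0,0],
])

```text
t: 21.58
position: [0.4828, 0.2838, 0.1816]
ee_rot: [[-0.001, 0.994, 0.111], [-0.001, 0.111, -0.994], [-1.0, -0.001, 0.001]]
ft_force: [-0.8, 0.4, 0.2]
grip_width: 0.648
```

Request:
arm_command([
  [0,0,0,0],
  [0,0,0,0],
  [0,0,0,0],
  [0,0,0,0],
  [0,0,0,0],
  [0,0,0,0],
  [0,0,0,0],
  [0,0,0,0],
], fingers=-1, squeeze=80)

```text
t: 22.25
position: [0.4833, 0.2849, 0.1828]
ee_rot: [[0.003, 0.993, 0.114], [0.0, 0.114, -0.993], [-1.0, 0.003, 0.0]]
ft_force: [2.5, -2.2, 3.4]
grip_width: 0.081
```

Request:
arm_command([
  [-0.04,0,0,0],
  [-0.1,0,0,0],
  [-0.2,0,0,0],
  [-0.3,0,0,0],
  [-0.42,0,0,0],
  [-0.54,0,0,0],
  [-0.62,0,0,0],
  [-0.64,0,0,0],
])

```text
t: 22.92
position: [0.4827, 0.2856, 0.3459]
ee_rot: [[0.004, 0.993, 0.115], [0.003, 0.115, -0.993], [-1.0, 0.005, -0.002]]
ft_force: [-0.2, 0.5, -1.8]
grip_width: 0.081
```

```bash
python3 plan.py .50,.12,.34,50 .565,-.037,.34,94.4 .565,-.037,.182,94.4
```

```text
now 22.92 [0.4827 0.2856 0.3459] jaw 6.58 F [-0.2  0.5 -1.8] w 6.9
.50,.12,.34,50 -> [ 0.024 -0.007  0.666] -0.724 rows 6.1
.565,-.037,.34,94.4 -> [-0.    -0.314  0.603] -0.74 rows 6.2
.565,-.037,.182,94.4 -> [0.632 0.    0.   ] 0.0 rows 3.8
```

Request:
arm_command([
  [0,0,0.06,-0.06],
  [0,0,0.15,-0.16],
  [0,0,0.25,-0.27],
  [0,0,0.36,-0.39],
  [0,0,0.47,-0.5],
  [0,0,0.57,-0.61],
  [0,0,0.64,-0.69],
  [0,0,0.666,-0.724],
])

```text
t: 23.58
position: [0.5004, 0.1174, 0.339]
ee_rot: [[-0.005, 0.642, 0.767], [-0.001, 0.767, -0.642], [-1.0, -0.004, -0.003]]
ft_force: [1.7, 0.3, -2.4]
grip_width: 0.085
```

Request:
arm_command([
  [0,-0.03,0.06,-0.06],
  [0,-0.07,0.15,-0.16],
  [0,-0.12,0.25,-0.27],
  [0,-0.17,0.36,-0.39],
  [0,-0.23,0.47,-0.5],
  [0,-0.28,0.55,-0.62],
  [0,-0.314,0.6,-0.71],
  [0,-0.314,0.603,-0.74],
])

```text
t: 24.25
position: [0.5658, -0.0401, 0.3383]
ee_rot: [[-0.006, -0.077, 0.997], [0.001, 0.997, 0.077], [-1.0, 0.001, -0.006]]
ft_force: [-0.1, 0.0, -2.5]
grip_width: 0.08
```

```bash
python3 plan.py .565,-.037,.34,94.4 .565,-.037,.182,94.4; python3 - <<'E'
from h import *
a=grab("scene"); b=grab("top")
cv2.imwrite("pics/c2.png",np.hstack([cv2.resize(a[90:330,180:430],(390,375)),cv2.resize(b[130:280,220:380],(400,375),interpolation=cv2.INTER_CUBIC)]))
E
```

```text
now 24.25 [ 0.5658 -0.0401  0.3383] jaw 94.43 F [-0.1  0.  -2.5] w 6.8
.565,-.037,.34,94.4 -> [-0.007  0.012 -0.002] 0.0 rows 0.1
.565,-.037,.182,94.4 -> [0.632 0.    0.   ] 0.0 rows 3.8
```

View pics/c2.png

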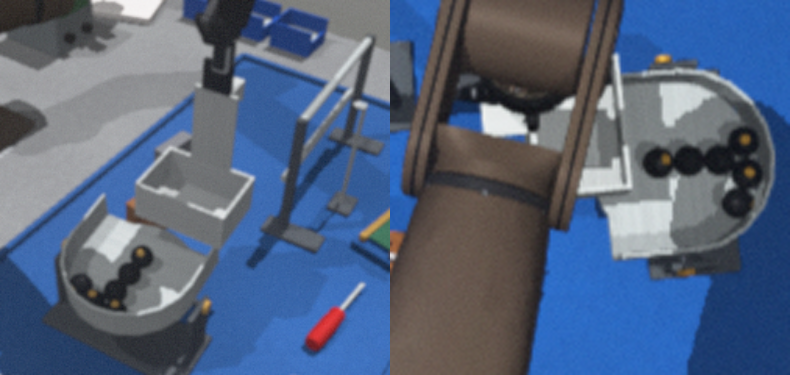

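The carrier hangs level in the grip. I'll lower it clear of the mouth, then slide it under.

Request:
arm_command([
  [-0.007,0.05,0,0],
  [-0.007,0.12,0,0],
  [-0.007,0.18,0,0],
  [-0.007,0.215,0.003,0],
  [-0.007,0.225,0.003,0],
  [-0.007,0.225,0.003,0],
  [-0.007,0.225,0.003,0],
  [-0.007,0.225,0.003,0],
])

```text
t: 25.02
position: [0.5627, 0.0183, 0.3434]
ee_rot: [[-0.0, -0.076, 0.997], [-0.0, 0.997, 0.076], [-1.0, -0.0, -0.0]]
ft_force: [0.6, 1.1, -1.9]
grip_width: 0.081
```

Request:
arm_command([
  [0.06,0,0,0],
  [0.15,0,0,0],
  [0.25,0,0,0],
  [0.35,0,0,0],
  [0.45,0,0,0],
  [0.54,0,0,0],
  [0.59,0,0,0],
  [0.6,0,0,0],
])

```text
t: 25.68
position: [0.5609, 0.0183, 0.19]
ee_rot: [[-0.006, -0.076, 0.997], [0.001, 0.997, 0.076], [-1.0, 0.001, -0.006]]
ft_force: [-1.4, -0.2, -2.9]
grip_width: 0.082
```

```bash
python3 plan.py .561,.015,.186,94.4 .565,-.037,.186,94.4 .565,-.037,.182,94.4
```

```text
now 25.68 [0.5609 0.0183 0.19  ] jaw 94.34 F [-1.4 -0.2 -2.9] w 7.0
.561,.015,.186,94.4 -> [ 0.016 -0.013 -0.001] -0.001 rows 0.1
.565,-.037,.186,94.4 -> [-0.    -0.209 -0.   ] 0.0 rows 1.3
.565,-.037,.182,94.4 -> [0.016 0.    0.   ] 0.0 rows 0.1
```

Request:
arm_command([
  [0.01,-0.04,0,0],
  [0.01,-0.1,0,0],
  [0.01,-0.16,0,0],
  [0.01,-0.2,0,0],
  [0.01,-0.221,0,0],
  [0.02,-0.221,0,0],
  [0.032,-0.221,0,0],
  [0.032,-0.221,0,0],
])

```text
t: 26.35
position: [0.5666, -0.036, 0.1848]
ee_rot: [[-0.001, -0.077, 0.997], [0.001, 0.997, 0.077], [-1.0, 0.001, -0.001]]
ft_force: [-0.8, 0.2, -2.2]
grip_width: 0.079
```

Request:
arm_command([
  [0,0,0,0],
  [0,0,0,0],
  [0,0,0,0],
  [0,0,0,0],
  [-0.05,0,0,0],
  [-0.15,0,0,0],
  [-0.3,0,0,0],
  [-0.44,0,0,0],
], fingers=0)

```text
t: 27.02
position: [0.5666, -0.0363, 0.2973]
ee_rot: [[-0.001, -0.077, 0.997], [0.0, 0.997, 0.077], [-1.0, 0.0, -0.001]]
ft_force: [1.0, 0.0, 0.6]
grip_width: 0.504
```

```bash
python3 plan.py .4388,.0536,.25,172.4 .4388,.0536,.103,172.4 .4388,.0536,.23,172.4
```

```text
now 27.02 [ 0.5666 -0.0363  0.2973] jaw 94.4 F [1.  0.  0.6] w 42.9
.4388,.0536,.25,172.4 -> [ 0.189  0.398 -0.482] -1.3 rows 10.9
.4388,.0536,.103,172.4 -> [0.588 0.    0.   ] 0.0 rows 3.5
.4388,.0536,.23,172.4 -> [-0.508  0.     0.   ] 0.0 rows 3.0
```

```bash
python3 plan.py .5,.01,.28,44 .4388,.0536,.25,-7.6
```

```text
now 27.02 [ 0.5666 -0.0363  0.2973] jaw 94.4 F [1.  0.  0.6] w 42.9
.5,.01,.28,44 -> [ 0.069  0.205 -0.251] 0.84 rows 7.0
.4388,.0536,.25,-7.6 -> [ 0.12  -0.055 -0.296] 0.86 rows 7.2
```

Request:
arm_command([
  [0.069,0.03,-0.03,0.11],
  [0.069,0.06,-0.07,0.22],
  [0.069,0.09,-0.11,0.33],
  [0.069,0.12,-0.15,0.44],
  [0.069,0.15,-0.19,0.55],
  [0.069,0.18,-0.22,0.66],
  [0.069,0.205,-0.251,0.76],
  [0.069,0.205,-0.251,0.84],
], fingers=0.2)

```text
t: 27.68
position: [0.4997, 0.0107, 0.2799]
ee_rot: [[0.002, 0.722, 0.692], [0.0, 0.692, -0.722], [-1.0, 0.001, 0.001]]
ft_force: [-0.2, 0.8, 0.2]
grip_width: 0.597
```

Request:
arm_command([
  [0.12,-0.01,-0.04,0.11],
  [0.12,-0.02,-0.08,0.22],
  [0.12,-0.03,-0.12,0.33],
  [0.12,-0.04,-0.16,0.44],
  [0.12,-0.05,-0.2,0.55],
  [0.12,-0.055,-0.25,0.66],
  [0.12,-0.055,-0.296,0.78],
  [0.12,-0.055,-0.296,0.86],
])

```text
t: 28.35
position: [0.4385, 0.0545, 0.2497]
ee_rot: [[0.002, 0.991, -0.137], [0.0, -0.137, -0.991], [-1.0, 0.002, -0.001]]
ft_force: [0.3, -0.1, -0.3]
grip_width: 0.6
```

```bash
python3 plan.py .4388,.0536,.25,-7.6 .4388,.0536,.103,-7.6 
```

```text
now 28.35 [0.4385 0.0545 0.2497] jaw -7.85 F [ 0.3 -0.1 -0.3] w 51.0
.4388,.0536,.25,-7.6 -> [-0.001  0.002  0.004] -0.004 rows 0.0
.4388,.0536,.103,-7.6 -> [0.588 0.    0.   ] 0.0 rows 3.5
```

Request:
arm_command([
  [0.1,0,0,-0.004],
  [0.22,0,0,-0.004],
  [0.34,0,0,-0.004],
  [0.46,0,0,-0.004],
  [0.55,0,0,-0.004],
  [0.587,0,0,-0.004],
  [0.587,0,0,-0.004],
  [0.587,0,0,-0.004],
])

```text
t: 29.02
position: [0.4401, 0.0534, 0.1027]
ee_rot: [[0.001, 0.992, -0.128], [-0.0, -0.128, -0.992], [-1.0, 0.001, -0.0]]
ft_force: [1.2, 0.6, -0.0]
grip_width: 0.6
```

Request:
arm_command([
  [0,0,0,0],
  [0,0,0,0],
  [0,0,0,0],
  [0,0,0,0],
  [0,0,0,0],
  [0,0,0,0],
  [0,0,0,0],
  [0,0,0,0],
], fingers=-1, squeeze=90)

```text
t: 29.68
position: [0.4412, 0.0533, 0.104]
ee_rot: [[0.005, 0.992, -0.128], [-0.001, -0.128, -0.992], [-1.0, 0.005, -0.0]]
ft_force: [-0.8, -0.5, 7.2]
grip_width: 0.247
```

Request:
arm_command([
  [-0.05,0,0,0],
  [-0.12,0,0,0],
  [-0.22,0,0,0],
  [-0.34,0,0,0],
  [-0.46,0,0,0],
  [-0.58,0,0,0],
  [-0.66,0,0,0],
  [-0.7,0,0,0],
])

```text
t: 30.35
position: [0.4405, 0.0534, 0.2804]
ee_rot: [[0.006, 0.992, -0.128], [-0.001, -0.128, -0.992], [-1.0, 0.006, -0.0]]
ft_force: [0.4, -0.3, -1.7]
grip_width: 0.252
```

```bash
python3 - <<'E'
from h import *
c=np.array([.534,-.183]);r=np.radians(4.4);R=np.array([[np.cos(r),-np.sin(r)],[np.sin(r),np.cos(r)]])
print(c+R@[-.030,.052], c+R@[-.030,.1])
a=grab("scene"); b=grab("top")
cv2.imwrite("pics/c3.png",np.hstack([cv2.resize(a[90:330,180:430],(390,375)),cv2.resize(b[130:280,220:380],(400,375),interpolation=cv2.INTER_CUBIC)]))
E
python3 plan.py .485,0,.277,-30 .500,-.133,.277,-55.6
```

```text
[ 0.50009903 -0.13345483] [ 0.49641651 -0.0855963 ]
now 30.45 [0.4401 0.0534 0.2785] jaw -7.36 F [-0.4  0.1 -1.4] w 21.3
.485,0,.277,-30 -> [0.006 0.205 0.189] 0.377 rows 3.2
.500,-.133,.277,-55.6 -> [-0.     0.318  0.431] 0.427 rows 3.6
```

View pics/c3.png

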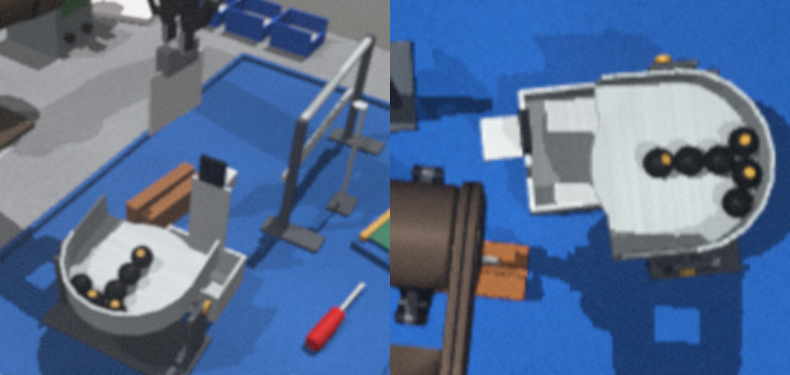

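Request:
arm_command([
  [0,0.03,0.03,0.05],
  [0,0.07,0.06,0.12],
  [0,0.11,0.1,0.2],
  [0,0.15,0.14,0.28],
  [0,0.185,0.17,0.34],
  [0,0.205,0.189,0.377],
  [0,0.205,0.189,0.377],
  [0,0.205,0.189,0.377],
])

```text
t: 31.12
position: [0.4831, 0.0001, 0.2742]
ee_rot: [[-0.004, 0.866, -0.499], [0.001, -0.499, -0.866], [-1.0, -0.004, 0.001]]
ft_force: [0.1, 0.1, -0.7]
grip_width: 0.249
```

Request:
arm_command([
  [0,0.03,0.04,0.05],
  [0,0.09,0.12,0.12],
  [0,0.15,0.2,0.2],
  [0,0.21,0.28,0.28],
  [0,0.27,0.36,0.36],
  [0,0.31,0.42,0.41],
  [0,0.318,0.431,0.427],
  [0,0.318,0.431,0.427],
])

```text
t: 31.78
position: [0.4985, -0.1332, 0.2755]
ee_rot: [[-0.002, 0.564, -0.826], [0.001, -0.826, -0.564], [-1.0, -0.002, 0.001]]
ft_force: [-0.9, -0.0, -0.6]
grip_width: 0.249
```

```bash
python3 plan.py .500,-.133,.277,-55.6 .500,-.133,.215,-55.6;  python3 - <<'E'
from h import *
a=grab("scene"); b=grab("top")
cv2.imwrite("pics/c4.png",np.hstack([cv2.resize(a[130:330,190:350],(400,500),interpolation=cv2.INTER_CUBIC),cv2.resize(b[130:280,260:380],(400,500),interpolation=cv2.INTER_CUBIC)]))
E
```

```text
now 31.78 [ 0.4985 -0.1332  0.2755] jaw -55.64 F [-0.9 -0.  -0.6] w 21.2
.500,-.133,.277,-55.6 -> [-0.006  0.003 -0.005] -0.001 rows 0.1
.500,-.133,.215,-55.6 -> [0.248 0.    0.   ] 0.0 rows 1.5
```

View pics/c4.png

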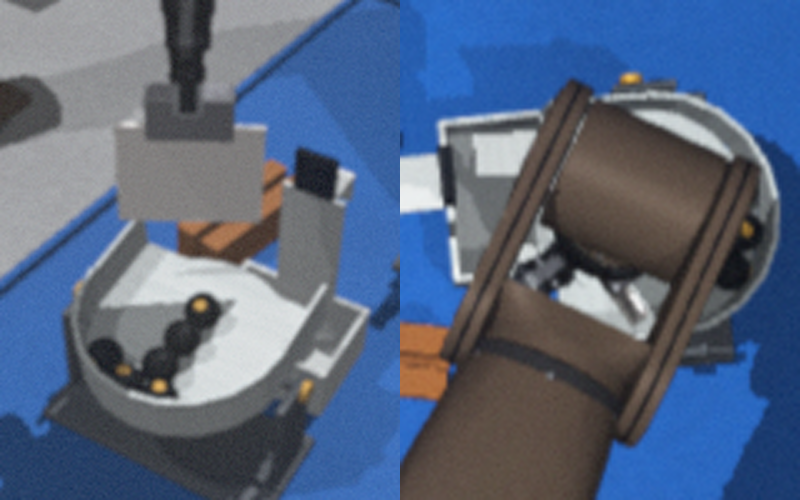

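Request:
arm_command([
  [0.03,0.003,-0.005,0],
  [0.07,0.003,-0.005,0],
  [0.11,0.003,-0.005,0],
  [0.15,0.003,-0.005,0],
  [0.18,0.003,-0.005,0],
  [0.21,0.003,-0.005,0],
  [0.215,0.003,-0.005,0],
  [0.215,0.003,-0.005,0],
])

```text
t: 32.55
position: [0.5001, -0.1328, 0.2218]
ee_rot: [[-0.002, 0.565, -0.825], [0.001, -0.825, -0.565], [-1.0, -0.001, 0.001]]
ft_force: [0.2, 0.0, -1.0]
grip_width: 0.253
```

```bash
python3 plan.py .500,-.133,.215,-55.6 .500,-.133,.191,-55.6
```

```text
now 32.55 [ 0.5001 -0.1328  0.2218] jaw -55.6 F [ 0.2  0.  -1. ] w 21.5
.500,-.133,.215,-55.6 -> [0.027 0.001 0.001] -0.0 rows 0.2
.500,-.133,.191,-55.6 -> [0.096 0.    0.   ] 0.0 rows 0.6
```

Request:
arm_command([
  [0.015,0,0,0],
  [0.03,0,0,0],
  [0.045,0,0,0],
  [0.06,0,0,0],
  [0.07,0,0,0],
  [0.08,0,0,0],
  [0.088,0,0,0],
  [0.088,0,0,0],
])

```text
t: 33.22
position: [0.5004, -0.1329, 0.2006]
ee_rot: [[-0.0, 0.565, -0.825], [0.0, -0.825, -0.565], [-1.0, -0.0, -0.0]]
ft_force: [-0.7, -0.4, 2.3]
grip_width: 0.25
```

Request:
arm_command([
  [0.005,0,0,0],
  [0.01,0,0,0],
  [0.015,0,0,0],
  [0.02,0,0,0],
  [0.024,0,0,0],
  [0.024,0,0,0],
  [0.024,0,0,0],
  [0.024,0,0,0],
])

```text
t: 33.88
position: [0.5019, -0.1325, 0.1969]
ee_rot: [[0.004, 0.564, -0.826], [0.001, -0.826, -0.564], [-1.0, 0.002, -0.004]]
ft_force: [0.8, 2.6, 7.9]
grip_width: 0.254
```

```bash
python3 plan.py .500,-.133,.191,-55.6; python3 - <<'E'
from h import *
a=grab("scene")
cv2.imwrite("pics/c5.png",cv2.resize(a[130:330,190:370],(540,600),interpolation=cv2.INTER_CUBIC))
E
```

```text
now 33.88 [ 0.5019 -0.1325  0.1969] jaw -55.64 F [0.8 2.6 7.9] w 21.6
.500,-.133,.191,-55.6 -> [ 0.024 -0.003  0.007] -0.001 rows 0.1
```

View pics/c5.png

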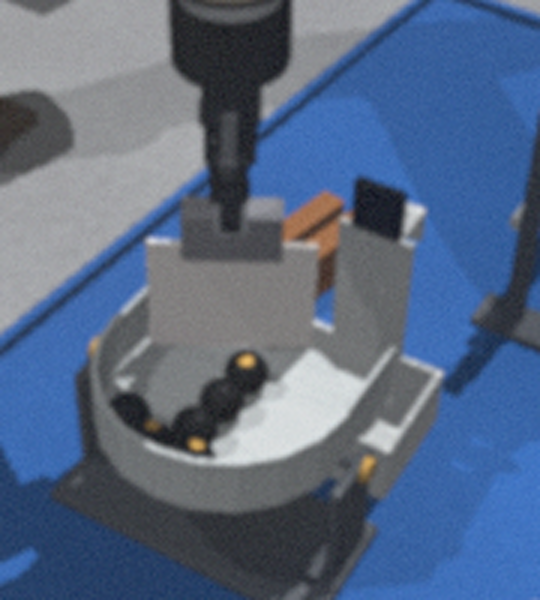

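The card is in place: near end at the left wall, gap on the right above the carrier, bowl about level. I'll press further.

Request:
arm_command([
  [0.005,0,0,0],
  [0.01,0,0,0],
  [0.015,0,0,0],
  [0.02,0,0,0],
  [0.024,0,0,0],
  [0.024,0,0,0],
  [0.024,0,0,0],
  [0.024,0,0,0],
])

```text
t: 34.6
position: [0.5016, -0.1321, 0.1908]
ee_rot: [[0.003, 0.564, -0.826], [0.002, -0.826, -0.564], [-1.0, -0.0, -0.003]]
ft_force: [-0.8, 4.3, 6.8]
grip_width: 0.249
```

Request:
arm_command([
  [0,0,0,0],
  [0,0,0,0],
  [0,0,0,0],
  [0,0,0,0],
  [0,0,0,0],
  [0,0,0,0],
  [0,0,0,0],
  [0,0,0,0],
])

```text
t: 35.27
position: [0.5015, -0.1321, 0.1904]
ee_rot: [[0.002, 0.564, -0.826], [0.002, -0.826, -0.564], [-1.0, -0.0, -0.003]]
ft_force: [0.2, 3.2, 7.2]
grip_width: 0.249
```

```bash
python3 plan.py .500,-.133,.191,-55.6; python3 - <<'E'
from h import *
a=grab("scene")
cv2.imwrite("pics/c6.png",cv2.resize(a[130:330,190:370],(540,600),interpolation=cv2.INTER_CUBIC))
E
```

```text
now 35.27 [ 0.5015 -0.1321  0.1904] jaw -55.67 F [0.2 3.2 7.2] w 21.2
.500,-.133,.191,-55.6 -> [-0.002 -0.     0.007] -0.001 rows 0.0
```

View pics/c6.png

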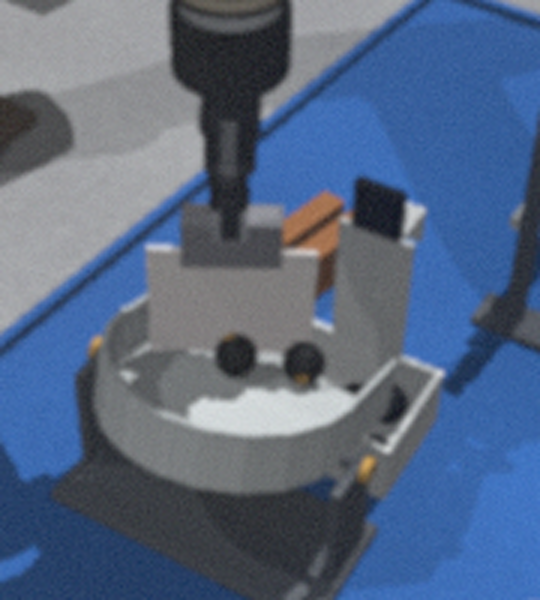

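Two knobs are still on the floor (crop px ~(235,355) and (303,362)), rolling towards the gap, and the rest are going into the carrier. I'll hold, press slightly more and look again.

Request:
arm_command([
  [0.005,0,0,0],
  [0.01,0,0,0],
  [0.012,0,0,0],
  [0.012,0,0,0],
  [0.012,0,0,0],
  [0.012,0,0,0],
  [0.012,0,0,0],
  [0.012,0,0,0],
])

```text
t: 35.98
position: [0.5021, -0.1322, 0.1885]
ee_rot: [[0.004, 0.564, -0.826], [0.001, -0.826, -0.564], [-1.0, 0.001, -0.004]]
ft_force: [0.1, 4.3, 9.2]
grip_width: 0.25
```

Request:
arm_command([
  [0,0,0,0],
  [0,0,0,0],
  [0,0,0,0],
  [0,0,0,0],
  [0,0,0,0],
  [0,0,0,0],
  [0,0,0,0],
  [0,0,0,0],
])

```text
t: 36.65
position: [0.5021, -0.1322, 0.1885]
ee_rot: [[0.004, 0.564, -0.826], [0.002, -0.826, -0.564], [-1.0, 0.001, -0.004]]
ft_force: [-0.7, 4.6, 9.4]
grip_width: 0.254
```

Request:
arm_command([
  [0,0,0,0],
  [0,0,0,0],
  [0,0,0,0],
  [0,0,0,0],
  [0,0,0,0],
  [0,0,0,0],
  [0,0,0,0],
  [0,0,0,0],
])

```text
t: 37.32
position: [0.502, -0.1322, 0.1885]
ee_rot: [[0.004, 0.564, -0.826], [0.002, -0.826, -0.564], [-1.0, 0.001, -0.004]]
ft_force: [0.3, 4.4, 10.3]
grip_width: 0.25
```

```bash
python3 plan.py; python3 - <<'E'
from h import *
a=grab("scene");b=grab("top")
cv2.imwrite("pics/c7.png",np.hstack([cv2.resize(a[130:330,190:350],(400,500),interpolation=cv2.INTER_CUBIC),cv2.resize(b[130:280,260:380],(400,500),interpolation=cv2.INTER_CUBIC)]))
E
```

```text
now 37.32 [ 0.502  -0.1322  0.1885] jaw -55.67 F [ 0.3  4.4 10.3] w 21.3
```

View pics/c7.png

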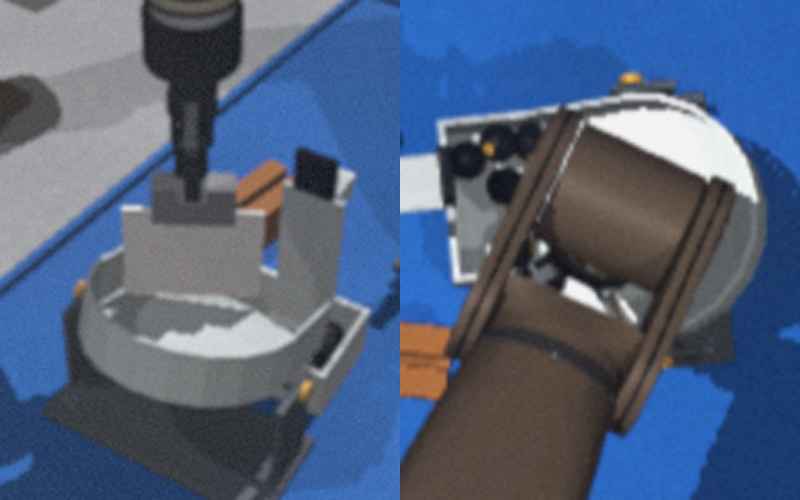

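The bowl floor is empty, and I can see at least five knobs in the carrier, with part of it hidden by the arm. I'll lift the card and take it back to the stand.

Request:
arm_command([
  [-0.015,0,0,0],
  [-0.03,0,0,0],
  [-0.05,0,0,0],
  [-0.07,0,0,0],
  [-0.09,0,0,0],
  [-0.11,0,0,0],
  [-0.13,0,0,0],
  [-0.15,0,0,0],
])

```text
t: 38.08
position: [0.5001, -0.133, 0.223]
ee_rot: [[-0.001, 0.565, -0.825], [0.0, -0.825, -0.565], [-1.0, -0.001, 0.001]]
ft_force: [0.4, -0.2, -1.7]
grip_width: 0.248
```

Request:
arm_command([
  [-0.03,0,0,0],
  [-0.07,0,0,0],
  [-0.11,0,0,0],
  [-0.15,0,0,0],
  [-0.18,0,0,0],
  [-0.2,0,0,0],
  [-0.21,0,0,0],
  [-0.21,0,0,0],
])

```text
t: 38.75
position: [0.5007, -0.1331, 0.2765]
ee_rot: [[0.001, 0.565, -0.825], [-0.001, -0.825, -0.565], [-1.0, 0.001, -0.001]]
ft_force: [0.8, -0.8, -1.5]
grip_width: 0.254
```

```bash
python3 plan.py .48,0,.28,-30 .4412,.0533,.28,-7.4; python3 - <<'E'
from h import *
a=grab("scene")
cv2.imwrite("pics/c8.png",cv2.resize(a[130:330,190:370],(540,600),interpolation=cv2.INTER_CUBIC))
E
```

```text
now 38.75 [ 0.5007 -0.1331  0.2765] jaw -55.61 F [ 0.8 -0.8 -1.5] w 21.6
.48,0,.28,-30 -> [-0.014 -0.486 -0.232] -0.427 rows 3.6
.4412,.0533,.28,-7.4 -> [-0.    -0.241 -0.107] -0.377 rows 3.2
```

Request:
arm_command([
  [-0.014,-0.04,-0.02,-0.05],
  [-0.014,-0.12,-0.06,-0.12],
  [-0.014,-0.21,-0.1,-0.2],
  [-0.014,-0.3,-0.15,-0.28],
  [-0.014,-0.39,-0.19,-0.35],
  [-0.014,-0.46,-0.22,-0.41],
  [-0.014,-0.486,-0.232,-0.427],
  [-0.014,-0.486,-0.232,-0.427],
])

```text
t: 39.47
position: [0.4792, 0.0013, 0.2786]
ee_rot: [[-0.001, 0.867, -0.498], [0.0, -0.498, -0.867], [-1.0, -0.001, 0.0]]
ft_force: [-0.5, -0.6, -1.7]
grip_width: 0.246
```

Request:
arm_command([
  [0,-0.03,-0.01,-0.05],
  [0,-0.08,-0.03,-0.12],
  [0,-0.13,-0.06,-0.2],
  [0,-0.18,-0.08,-0.28],
  [0,-0.22,-0.1,-0.34],
  [0,-0.241,-0.107,-0.377],
  [0,-0.241,-0.107,-0.377],
  [0,-0.241,-0.107,-0.377],
])

```text
t: 40.13
position: [0.4411, 0.0526, 0.2791]
ee_rot: [[0.0, 0.991, -0.131], [-0.001, -0.131, -0.991], [-1.0, 0.0, 0.001]]
ft_force: [-0.6, -1.1, -0.8]
grip_width: 0.252
```

```bash
python3 plan.py .4412,.0533,.28,-7.4 .4412,.0533,.17,-7.4 .4412,.0533,.106,-7.4; python3 - <<'E'
from h import *
a=grab("scene");b=grab("top")
cv2.imwrite("pics/c9.png",np.hstack([cv2.resize(a[100:300,190:350],(400,500),interpolation=cv2.INTER_CUBIC),cv2.resize(b[130:280,220:340],(400,500),interpolation=cv2.INTER_CUBIC)]))
E
```

```text
now 40.13 [0.4411 0.0526 0.2791] jaw -7.51 F [-0.6 -1.1 -0.8] w 21.4
.4412,.0533,.28,-7.4 -> [-0.004 -0.    -0.003] -0.002 rows 0.0
.4412,.0533,.17,-7.4 -> [0.44 0.   0.  ] 0.0 rows 2.6
.4412,.0533,.106,-7.4 -> [0.256 0.    0.   ] 0.0 rows 1.5
```

View pics/c9.png

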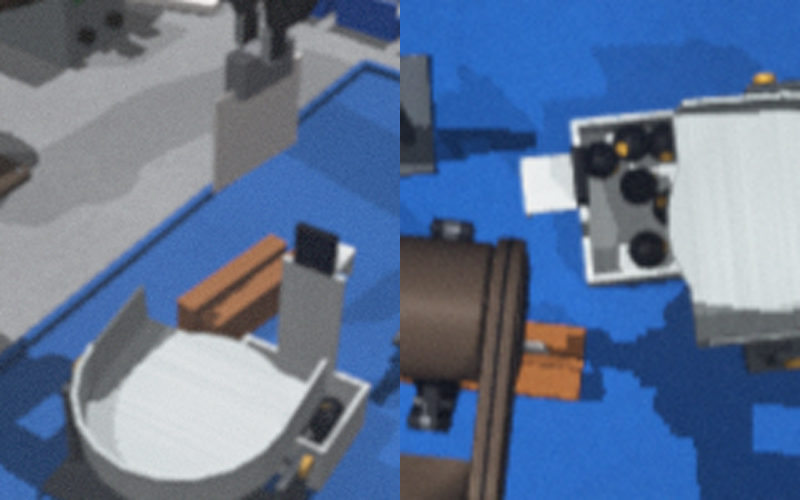

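All six knobs are in the carrier: crop px (600,158), (632,140), (660,140), (638,183), (660,205), (647,248). The bowl is empty and has swung back. Now the card goes down into its slot.

Request:
arm_command([
  [0.06,0,-0.003,0],
  [0.14,0,-0.003,0],
  [0.22,0,-0.003,0],
  [0.3,0,-0.003,0],
  [0.36,0,-0.003,0],
  [0.4,0,-0.003,0],
  [0.42,0,-0.003,0],
  [0.42,0,-0.003,0],
])

```text
t: 40.9
position: [0.4406, 0.0538, 0.1732]
ee_rot: [[-0.002, 0.992, -0.129], [0.0, -0.129, -0.992], [-1.0, -0.002, 0.0]]
ft_force: [-0.6, 0.0, -0.3]
grip_width: 0.247
```

```bash
python3 plan.py .4410,.0533,.15,-7.4 .4410,.0533,.105,-7.4
```

```text
now 40.9 [0.4406 0.0538 0.1732] jaw -7.42 F [-0.6  0.  -0.3] w 21.0
.4410,.0533,.15,-7.4 -> [0.093 0.002 0.002] -0.0 rows 0.6
.4410,.0533,.105,-7.4 -> [0.18 0.   0.  ] 0.0 rows 1.1
```

Request:
arm_command([
  [0.02,0.002,0.002,0],
  [0.05,0.002,0.002,0],
  [0.08,0.002,0.002,0],
  [0.11,0.002,0.002,0],
  [0.13,0.002,0.002,0],
  [0.15,0.002,0.002,0],
  [0.16,0.002,0.002,0],
  [0.16,0.002,0.002,0],
])

```text
t: 41.57
position: [0.4409, 0.0536, 0.1334]
ee_rot: [[-0.001, 0.992, -0.128], [0.0, -0.128, -0.992], [-1.0, -0.001, 0.0]]
ft_force: [-0.1, -0.4, -0.4]
grip_width: 0.253
```

```bash
python3 plan.py .4412,.0533,.105,-7.4
```

```text
now 41.57 [0.4409 0.0536 0.1334] jaw -7.36 F [-0.1 -0.4 -0.4] w 21.5
.4412,.0533,.105,-7.4 -> [0.114 0.001 0.001] 0.001 rows 0.7
```

Request:
arm_command([
  [0.02,0,0,0],
  [0.04,0,0,0],
  [0.06,0,0,0],
  [0.08,0,0,0],
  [0.1,0,0,0],
  [0.11,0,0,0],
  [0.117,0,0,0],
  [0.117,0,0,0],
])

```text
t: 42.23
position: [0.4411, 0.0536, 0.1044]
ee_rot: [[-0.001, 0.992, -0.128], [0.0, -0.128, -0.992], [-1.0, -0.001, 0.0]]
ft_force: [0.0, 0.6, -1.6]
grip_width: 0.249
```

```bash
python3 plan.py .4412,.0533,.104,-7.4
```

```text
now 42.23 [0.4411 0.0536 0.1044] jaw -7.37 F [ 0.   0.6 -1.6] w 21.2
.4412,.0533,.104,-7.4 -> [0.002 0.001 0.001] 0.001 rows 0.0
```

Request:
arm_command([
  [0,0,0,0],
  [0,0,0,0],
  [0,0,0,0],
  [0,0,0,0],
  [-0.08,0,0,0],
  [-0.22,0,0,0],
  [-0.36,0,0,0],
  [-0.5,0,0,0],
], fingers=0.2)

```text
t: 42.9
position: [0.441, 0.0536, 0.2314]
ee_rot: [[-0.0, 0.992, -0.128], [0.0, -0.128, -0.992], [-1.0, -0.0, -0.0]]
ft_force: [0.7, 0.3, -0.2]
grip_width: 0.6
```

Request:
arm_command([
  [-0.15,0,0,0],
  [-0.3,0,0,0],
  [-0.3,0,0,0],
  [-0.3,0,0,0],
  [-0.3,0,0,0],
  [-0.3,0,0,0],
  [-0.3,0,0,0],
  [-0.3,0,0,0],
], fingers=0)

```text
t: 43.57
position: [0.4407, 0.0536, 0.3032]
ee_rot: [[-0.003, 0.992, -0.128], [0.0, -0.128, -0.992], [-1.0, -0.003, 0.0]]
ft_force: [-0.9, -0.6, 0.0]
grip_width: 0.502
```

```bash
python3 plan.py .5,.02,.32,43 .566,-.036,.3,94.4; python3 - <<'E'
from h import *
b=grab("top"); cv2.imwrite("pics/t_raw.png",b)
# dark tab + compare carrier region with earlier
p=proj("top",[.5666,-.0363,.212]); print("tab expected px",p)
x,y=map(int,p); g=cv2.cvtColor(b,cv2.COLOR_BGR2GRAY)
m=(g[y-12:y+13,x-14:x+15]<60); v,u=np.nonzero(m); 
print(g[y-12:y+13:1,x-10:x+11:1][::2])
E
```

```text
now 43.57 [0.4407 0.0536 0.3032] jaw -7.37 F [-0.9 -0.6  0. ] w 42.6
.5,.02,.32,43 -> [-0.067  0.252  0.103] -0.839 rows 7.0
.566,-.036,.3,94.4 -> [0.08  0.04  0.344] -0.857 rows 7.2
tab expected px (np.float64(275.3513324035013), np.float64(177.74071515792494))
[[ 87  88  90  88  83  93 116 129 141 145 148 160 166 186 189 194 196 202
  200 197 184]
 [ 90  87  88  81  84 111 179 223 199 178 173 152 134 134 135 130 112 106
   98  87  82]
 [ 88  89  88  86  89 101 164 215 159  92  80  82  81  81  82  80  83  90
   90  61  39]
 [ 89  83  88  84  88  94 149 225 208 119 105 102 104 101 100  95 128 191
  165  70  41]
 [ 87  88  88  90  87  87 100 161 165  91  78  70  47  38  36  32  45  66
   69  58 101]
 [ 95  96  99 100 101  95  69  52  50  40  34  28  28  38  37  37  33  33
   35  51 106]
 [193 199 204 210 212 196 116  64  49  40  32  26  31  47  52  45  35  30
   33  29  38]
 [221 216 218 216 215 204 152  71  49  41  32  24  30  38  43  35  41  38
   32  38  58]
 [220 216 215 212 213 214 192  79  46  43  38  30  30  26  28  30  27  28
   37  62  89]
 [226 217 216 215 212 216 195  86  51  47  47  70  91  79  74  62  58  78
   92 104  98]
 [235 233 227 218 214 214 197 108  58  46  53  91 126 132 134 131 109 107
  105 107  95]
 [236 236 235 233 225 218 203 123  60  46  43  74 130 136 134 134 124 112
  109 105  98]
 [237 236 235 235 234 228 211 157  62  38  38  63 126 136 139 139 133 109
  108 107 108]]
```

```bash
python3 - <<'E'
from h import *
np.set_printoptions(precision=4,suppress=True)
a,b=onz("top",271.8,166.2,.055),onz("top",276.6,214.8,.055); print(a,b,np.linalg.norm(a-b),(a+b)/2)
g=cv2.imread("pics/t_raw.png",0); print(g[164:196:2,266:284])
for v in(172,175,190):print(v,onz("top",274,v,.212),onz("top",274,v,.17))
b=cv2.imread("pics/t_raw.png"); cv2.imwrite("pics/c10.png",np.vstack([cv2.resize(b[150:230,240:340],(750,600),interpolation=cv2.INTER_CUBIC)]))
E
```

```text
[ 0.622  -0.0265  0.055 ] [ 0.4913 -0.0369  0.055 ] 0.13108192295153165 [ 0.5567 -0.0317  0.055 ]
[[ 86  87  86  88  89  87  90  91  92  95 101  99 103 112 122 123 138 142]
 [ 86  83  85  87 108 157 197 204 202 201 193 183 196 201 199 187 185 180]
 [ 94  85  86  87 114 177 218 163 102  93  87  88  82  82  86  76  73  71]
 [ 86  87  84  86  99 154 219 179 103  94  95  96  92  91  92 114 159 152]
 [ 87  91  89  86  88 136 218 216 123  97  97  84  77  67  66  92 140 125]
 [ 86  92  87  87  80  63  71  68  49  47  40  30  33  33  34  34  33  36]
 [152 155 170 169 157 101  60  47  40  31  27  30  42  45  39  37  30  34]
 [217 216 214 214 200 138  66  48  42  35  24  31  45  47  44  40  38  31]
 [214 215 214 215 209 177  74  50  44  38  25  23  29  28  33  35  31  30]
 [218 216 215 216 214 194  77  45  41  42  47  44  36  36  32  35  39  55]
 [225 216 214 212 211 194  93  56  50  54  83 121 121 119 106  89 101 106]
 [234 232 227 219 214 200 116  61  47  47  81 125 133 135 134 109 109 107]
 [236 236 236 228 219 204 139  61  47  46  71 129 138 137 140 132 109 108]
 [236 234 235 235 233 225 193  72  35  42  67 132 136 137 136 132 110 107]
 [210 209 207 195 188 188 175 121 175 187 140 135 137 139 141 139 134 112]
 [ 94  93  91  90  90  84  86 120 197 224 189 145 136 136 143 141 141 134]]
172 [ 0.5805 -0.0333  0.212 ] [ 0.5873 -0.033   0.17  ]
175 [ 0.5732 -0.0332  0.212 ] [ 0.5799 -0.0329  0.17  ]
190 [ 0.5373 -0.0325  0.212 ] [ 0.5428 -0.0322  0.17  ]
```

View pics/c10.png

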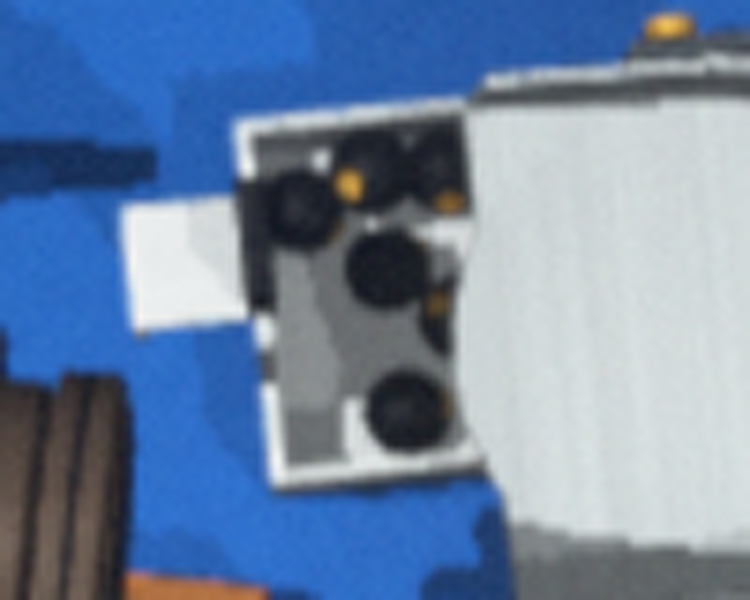

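The carrier has been nudged about 1 cm towards the robot: the tab is now near (0.555, -0.033). All six knobs are still in it, so I'll grasp at the new place.

```bash
python3 plan.py .5,.02,.32,43 .5555,-.0335,.3,94.5
```

```text
now 43.62 [0.4409 0.0536 0.3036] jaw -7.37 F [-0.2  1.2 -0.5] w 42.4
.5,.02,.32,43 -> [-0.066  0.252  0.103] -0.839 rows 7.0
.5555,-.0335,.3,94.5 -> [0.08  0.016 0.308] -0.858 rows 7.2
```

Request:
arm_command([
  [-0.066,0.03,0.01,-0.11],
  [-0.066,0.07,0.03,-0.22],
  [-0.066,0.11,0.05,-0.33],
  [-0.066,0.15,0.06,-0.44],
  [-0.066,0.19,0.08,-0.55],
  [-0.066,0.23,0.09,-0.66],
  [-0.066,0.252,0.103,-0.77],
  [-0.066,0.252,0.103,-0.839],
])

```text
t: 44.28
position: [0.5012, 0.0193, 0.3204]
ee_rot: [[-0.002, 0.729, 0.685], [0.0, 0.685, -0.729], [-1.0, -0.001, -0.001]]
ft_force: [0.7, -0.4, 0.9]
grip_width: 0.502
```

Request:
arm_command([
  [0.08,0,0.04,-0.11],
  [0.08,0,0.08,-0.22],
  [0.08,0.01,0.12,-0.33],
  [0.08,0.01,0.17,-0.44],
  [0.08,0.01,0.21,-0.55],
  [0.08,0.016,0.26,-0.66],
  [0.08,0.016,0.308,-0.77],
  [0.08,0.016,0.308,-0.858],
])

```text
t: 44.95
position: [0.5568, -0.035, 0.3003]
ee_rot: [[-0.001, -0.082, 0.997], [-0.0, 0.997, 0.082], [-1.0, -0.0, -0.001]]
ft_force: [0.6, 0.3, -0.1]
grip_width: 0.501
```

```bash
python3 plan.py .5555,-.0335,.3,94.5 .5555,-.0335,.182,94.5
```

```text
now 44.95 [ 0.5568 -0.035   0.3003] jaw 94.69 F [ 0.6  0.3 -0.1] w 42.6
.5555,-.0335,.3,94.5 -> [ 0.001  0.006 -0.005] 0.003 rows 0.0
.5555,-.0335,.182,94.5 -> [0.472 0.    0.   ] 0.0 rows 2.8
```

Request:
arm_command([
  [0.08,0.006,-0.005,0.003],
  [0.16,0.006,-0.005,0.003],
  [0.25,0.006,-0.005,0.003],
  [0.34,0.006,-0.005,0.003],
  [0.42,0.006,-0.005,0.003],
  [0.46,0.006,-0.005,0.003],
  [0.472,0.006,-0.005,0.003],
  [0.472,0.006,-0.005,0.003],
])

```text
t: 45.62
position: [0.5542, -0.0322, 0.1826]
ee_rot: [[-0.002, -0.075, 0.997], [0.0, 0.997, 0.075], [-1.0, 0.001, -0.002]]
ft_force: [0.9, 0.7, 0.2]
grip_width: 0.5
```

Request:
arm_command([
  [0,0,0,0],
  [0,0,0,0],
  [0,0,0,0],
  [0,0,0,0],
  [0,0,0,0],
  [0,0,0,0],
  [0,0,0,0],
  [0,0,0,0],
], fingers=-1, squeeze=90)

```text
t: 46.28
position: [0.5558, -0.0322, 0.1854]
ee_rot: [[0.003, -0.075, 0.997], [-0.0, 0.997, 0.075], [-1.0, -0.0, 0.003]]
ft_force: [0.1, 1.5, 5.4]
grip_width: 0.069
```

Request:
arm_command([
  [-0.01,0,0,0],
  [-0.02,0.01,0,0],
  [-0.03,0.04,0,0],
  [-0.03,0.08,0,0],
  [-0.03,0.13,0,0],
  [-0.03,0.18,0,0],
  [-0.03,0.21,0,0],
  [-0.03,0.23,0,0],
])

```text
t: 46.95
position: [0.5499, 0.0269, 0.1906]
ee_rot: [[-0.001, -0.076, 0.997], [0.001, 0.997, 0.076], [-1.0, 0.001, -0.001]]
ft_force: [-0.2, -0.6, -3.1]
grip_width: 0.067
```

Request:
arm_command([
  [-0.03,0,0,0],
  [-0.09,0,0,0],
  [-0.17,0,0,0],
  [-0.26,0,0,0],
  [-0.35,0,0,0],
  [-0.43,0,0,0],
  [-0.48,0,0,0],
  [-0.5,0,0,0],
])

```text
t: 47.62
position: [0.5514, 0.0247, 0.3195]
ee_rot: [[0.005, -0.074, 0.997], [-0.001, 0.997, 0.074], [-1.0, -0.001, 0.005]]
ft_force: [0.1, -0.2, -3.4]
grip_width: 0.066
```

```bash
python3 plan.py; python3 - <<'E'
from h import *
c=np.array([.6117,.2622]);r=np.radians(2.8);R=np.array([[np.cos(r),-np.sin(r)],[np.sin(r),np.cos(r)]])
for y in(.078,-.0353):print(y,c+R@[-.07+.045,y])
pt=np.array([.6531,.2293])-c; print("pointer in rail",R.T@pt)
E
```

```text
now 47.62 [0.5514 0.0247 0.3195] jaw 94.27 F [ 0.1 -0.2 -3.4] w 5.6
0.078 [0.58291956 0.33888563]
-0.0353 [0.58845424 0.2257209 ]
pointer in rail [ 0.03974342 -0.0348831 ]
```

```bash
python3 - <<'E'
from h import *
np.set_printoptions(precision=4,suppress=True)
b=grab("top"); cv2.imwrite("pics/t2.png",b)
hsv=cv2.cvtColor(b,cv2.COLOR_BGR2HSV); m=((hsv[...,1]<70)&(hsv[...,2]>110))
P=[];Q=[]
for u in range(100,206,6):
    r=np.nonzero(m[148:185,u])[0]+148
    if len(r)==0: continue
    gr=np.split(r,np.nonzero(np.diff(r)>1)[0]+1)
    gr=[g for g in gr if len(g)>=2]
    print(u,[(g[0],g[-1]) for g in gr],end=" ")
    g=gr[0]; P.append(onz("top",u,g.mean(),.216)[:2])
P=np.array(P); k=np.polyfit(P[:,1],P[:,0],1); print("\nx at y=.339,.226:",np.polyval(k,[.339,.2257]),"slope deg",np.degrees(np.arctan(k[0])),"resid",(P[:,0]-np.polyval(k,P[:,1])).round(4))
s=m[130:150,155:175]; v,u=np.nonzero(s); print("pointer px",u.min()+155,u.max()+155,v.min()+130,v.max()+130,u.mean()+155); print(onz("top",u.mean()+155,v.max()+130,.204))
# scene check of the bar ends/pointer
a=grab("scene"); cv2.imwrite("pics/s2.png",a)
for y in(.15,.3,.4): print(proj("scene",[np.polyval(k,y),y,.215]))
E
```

```text
100 [(np.int64(163), np.int64(167))] 106 [(np.int64(156), np.int64(167)), (np.int64(169), np.int64(170)), (np.int64(175), np.int64(179))] 112 [(np.int64(155), np.int64(179))] 118 [(np.int64(161), np.int64(166)), (np.int64(174), np.int64(178))] 124 [(np.int64(161), np.int64(165)), (np.int64(174), np.int64(178))] 130 [(np.int64(160), np.int64(165)), (np.int64(174), np.int64(177))] 136 [(np.int64(160), np.int64(164)), (np.int64(173), np.int64(177))] 142 [(np.int64(159), np.int64(164)), (np.int64(173), np.int64(176))] 148 [(np.int64(159), np.int64(163)), (np.int64(173), np.int64(176))] 154 [(np.int64(159), np.int64(163)), (np.int64(172), np.int64(175))] 160 [(np.int64(158), np.int64(162)), (np.int64(172), np.int64(175))] 166 [(np.int64(158), np.int64(162)), (np.int64(172), np.int64(174))] 172 [(np.int64(151), np.int64(162)), (np.int64(171), np.int64(174))] 178 [(np.int64(155), np.int64(161)), (np.int64(170), np.int64(173))] 184 [(np.int64(148), np.int64(150)), (np.int64(155), np.int64(161)), (np.int64(170), np.int64(173))] 190 [(np.int64(156), np.int64(160)), (np.int64(169), np.int64(173))] 196 [(np.int64(156), np.int64(160)), (np.int64(169), np.int64(172))] 
x at y=.339,.226: [0.6072 0.6169] slope deg -4.886961619351502 resid [ 0.001   0.0079 -0.0068  0.0001 -0.0002 -0.0005 -0.0008 -0.0011 -0.0013
 -0.0028 -0.0019 -0.0034  0.0035 -0.0016  0.0186 -0.0046 -0.0061]
pointer px 161 167 136 144 164.16981132075472
[0.655  0.2298 0.204 ]
(np.float64(380.2745243809234), np.float64(161.43926286536723))
(np.float64(401.0224495348747), np.float64(133.00446932927338))
(np.float64(412.9698767591236), np.float64(116.6306573028536))
```

```bash
python3 - <<'E'
from h import *
np.set_printoptions(precision=4,suppress=True)
U=[118,124,130,136,142,148,154,160,166,190,196];V=[163.5,163,162.5,162,161.5,161,161,160,160,158,158]
P=np.array([onz("top",u,v,.216)[:2] for u,v in zip(U,V)]); k=np.polyfit(P[:,1],P[:,0],1)
th=-np.arctan(k[0]); print(np.degrees(th), np.polyval(k,[.339,.2257]))
d=np.array([-np.sin(th),np.cos(th)]); n=np.array([np.cos(th),np.sin(th)])
pt=np.array([.6545,.2297]); s=pt@d
base=np.array([np.polyval(k,.23),.23])
foot=base+d*((pt-base)@d)
e0,e1=onz("top",75+(48.5)/3.7-.5,120+168.5/3.7-.5,.22)[:2],onz("top",75+(503.5)/3.7-.5,120+137.5/3.7-.5,.22)[:2]
print("bar foot of pointer",foot,"ends rel",(e0-foot)@d,(e1-foot)@d)
print("tab aligned",foot-.025*n,"tab start(+.110)",foot+.110*d-.025*n)
E
python3 plan.py .50,.15,.335,48 .5819,.3384,.335,2.8
```

```text
3.0515977403614216 [0.6077 0.6138]
bar foot of pointer [0.6137 0.2275] ends rel 0.18067341964024664 -0.111286763334954
tab aligned [0.5887 0.2262] tab start(+.110) [0.5829 0.336 ]
now 47.72 [0.5508 0.0249 0.317 ] jaw 94.27 F [ 0.7 -0.1 -4.4] w 5.9
.50,.15,.335,48 -> [-0.072  0.514 -0.165] 0.771 rows 6.5
.5819,.3384,.335,2.8 -> [-0.     0.779 -0.261] 0.753 rows 6.3
```

Request:
arm_command([
  [-0.03,0,0,0],
  [-0.07,0,0,0],
  [-0.12,0,0,0],
  [-0.16,0,0,0],
  [-0.19,0,0,0],
  [-0.19,0,0,0],
  [-0.19,0,0,0],
  [-0.19,0,0,0],
])

```text
t: 48.38
position: [0.5502, 0.0251, 0.363]
ee_rot: [[-0.001, -0.075, 0.997], [0.0, 0.997, 0.075], [-1.0, 0.0, -0.001]]
ft_force: [-0.0, 0.3, -3.8]
grip_width: 0.068
```

Request:
arm_command([
  [0,0.03,-0.01,0.06],
  [0,0.09,-0.03,0.15],
  [0,0.17,-0.05,0.26],
  [0,0.26,-0.08,0.38],
  [0,0.35,-0.11,0.5],
  [0,0.43,-0.14,0.62],
  [0,0.49,-0.16,0.71],
  [0,0.514,-0.165,0.77],
])

```text
t: 49.05
position: [0.4982, 0.1522, 0.3627]
ee_rot: [[-0.002, 0.67, 0.743], [0.002, 0.743, -0.67], [-1.0, -0.0, -0.002]]
ft_force: [-0.7, 0.2, -2.8]
grip_width: 0.066
```

```bash
python3 plan.py  .5828,.338,.365,3
```

```text
now 49.05 [0.4982 0.1522 0.3627] jaw 47.95 F [-0.7  0.2 -2.8] w 5.6
.5828,.338,.365,3 -> [-0.009  0.778 -0.246] 0.749 rows 6.3
```

Request:
arm_command([
  [-0.009,0.04,-0.02,0.06],
  [-0.009,0.13,-0.05,0.15],
  [-0.009,0.25,-0.09,0.26],
  [-0.009,0.38,-0.13,0.38],
  [-0.009,0.52,-0.17,0.5],
  [-0.009,0.65,-0.21,0.62],
  [-0.009,0.74,-0.24,0.71],
  [-0.009,0.778,-0.246,0.749],
])

```text
t: 49.72
position: [0.5842, 0.3395, 0.3633]
ee_rot: [[-0.002, 0.999, 0.053], [0.002, 0.053, -0.999], [-1.0, -0.002, -0.002]]
ft_force: [-0.5, 0.3, -3.8]
grip_width: 0.066
```

Request:
arm_command([
  [0.03,0,0,0],
  [0.08,0,0,0],
  [0.13,0,0,0],
  [0.18,0,0,0],
  [0.22,0,0,0],
  [0.24,0,0,0],
  [0.25,0,0,0],
  [0.25,0,0,0],
])

```text
t: 50.38
position: [0.5836, 0.3355, 0.3024]
ee_rot: [[-0.001, 0.999, 0.054], [-0.0, 0.054, -0.999], [-1.0, -0.001, 0.0]]
ft_force: [0.2, 0.2, -3.7]
grip_width: 0.065
```

```bash
python3 plan.py  .5828,.338,.275,3  .5828,.338,.243,3; python3 - <<'E'
from h import *
a=grab("scene");b=grab("top"); cv2.imwrite("pics/t3.png",b)
cv2.imwrite("pics/c11.png",np.hstack([cv2.resize(a[60:260,310:470],(400,500),interpolation=cv2.INTER_CUBIC),cv2.resize(b[110:260,90:210],(400,500),interpolation=cv2.INTER_CUBIC)]))
E
```

```text
now 50.38 [0.5836 0.3355 0.3024] jaw 3.12 F [ 0.2  0.2 -3.7] w 5.6
.5828,.338,.275,3 -> [ 0.11  -0.003 -0.01 ] 0.002 rows 0.7
.5828,.338,.243,3 -> [0.128 0.    0.   ] 0.0 rows 0.8
```

View pics/c11.png

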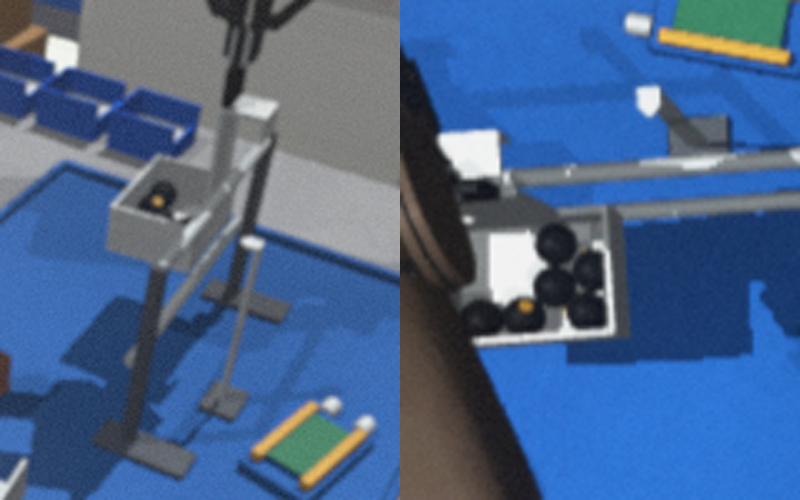

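All six knobs are visible in the bin (right crop px (483,318) to (588,310)), and the hook stands over the bar, more than 10 cm from the pointer at (648,100). I'll lower it.

Request:
arm_command([
  [0.02,0,-0.01,0],
  [0.05,0,-0.01,0],
  [0.08,0,-0.01,0],
  [0.11,0,-0.01,0],
  [0.13,0,-0.01,0],
  [0.15,0,-0.01,0],
  [0.16,0,-0.01,0],
  [0.16,0,-0.01,0],
])

```text
t: 51.15
position: [0.5952, 0.3425, 0.2959]
ee_rot: [[0.05, 0.997, 0.055], [0.018, 0.054, -0.998], [-0.999, 0.051, -0.015]]
ft_force: [-2.1, -2.4, 55.8]
grip_width: 0.069
```

```bash
python3 plan.py  .583,.338,.243,3
```

```text
now 51.15 [0.5952 0.3425 0.2959] jaw 3.11 F [-2.1 -2.4 55.8] w 5.9
.583,.338,.243,3 -> [ 0.212 -0.05   0.015] 0.002 rows 1.3
```

Request:
arm_command([
  [-0.08,0,0,0],
  [-0.16,0,0,0],
  [-0.2,0,0,0],
  [-0.2,0,0,0],
  [-0.2,0,0,0],
  [-0.2,0,0,0],
  [-0.2,0,0,0],
  [-0.2,0,0,0],
])

```text
t: 51.82
position: [0.5831, 0.3382, 0.3107]
ee_rot: [[-0.004, 0.998, 0.055], [-0.001, 0.055, -0.999], [-1.0, -0.004, 0.001]]
ft_force: [0.1, -0.6, -3.6]
grip_width: 0.071
```

```bash
python3 plan.py  .5828,.338,.31,3; python3 - <<'E'
from h import *
np.set_printoptions(precision=4,suppress=True)
s=arm.state(); p=s["position"]; r=np.radians(3.1); n=np.array([np.cos(r),np.sin(r),0]); d=np.array([-np.sin(r),np.cos(r),0])
b=grab("top"); cv2.imwrite("pics/t4.png",b); a=grab("scene"); cv2.imwrite("pics/s4.png",a)
z0=p[2]-.1854
def P(x,y,z): q=p+n*(x-.045)+d*y; q[2]=z0+z; return q
for nm,q in dict(rimFR=P(.0475,-.065,.055),rimNR=P(-.0475,-.065,.055),lipR=P(.0875,-.02,.17),hookbackR=P(.0475,-.02,.17)).items(): print(nm,q,np.round(proj("top",q),1),np.round(proj("scene",q),1))
cv2.imwrite("pics/c12.png",cv2.resize(b[120:220,90:190],(600,600),interpolation=cv2.INTER_CUBIC))
E
```

```text
now 51.82 [0.5831 0.3382 0.3107] jaw 3.13 F [ 0.1 -0.6 -3.6] w 6.0
.5828,.338,.31,3 -> [ 0.003 -0.001  0.001] 0.002 rows 0.0
rimFR [0.5891 0.2734 0.1803] [148.4 173. ] [386.6 146.4]
rimNR [0.4943 0.2683 0.1803] [150.5 211.7] [353.  135.8]
lipR [0.6266 0.3205 0.2953] [115.  148.6] [416.8 103. ]
hookbackR [0.5867 0.3184 0.2953] [115.8 166.2] [401.2  98.8]
```

View pics/c12.png

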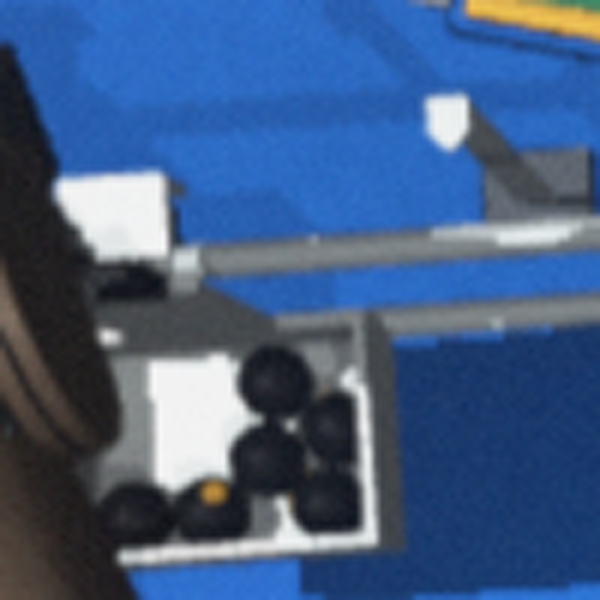

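```bash
python3 - <<'E'
from h import *
np.set_printoptions(precision=4,suppress=True)
b=cv2.imread("pics/t4.png"); h=cv2.cvtColor(b,cv2.COLOR_BGR2HSV); 
for u in (128,140,146,160,170,180,188):
    print(u,"S",h[154:184,u,1].tolist())
E
```

```text
128 S [200, 198, 197, 200, 199, 190, 122, 36, 23, 19, 25, 55, 148, 187, 186, 135, 52, 20, 24, 26, 26, 20, 23, 22, 15, 11, 7, 6, 5, 1]
140 S [196, 195, 194, 196, 187, 120, 34, 12, 19, 20, 37, 135, 193, 199, 200, 200, 192, 167, 70, 19, 18, 19, 21, 17, 19, 28, 33, 61, 90, 90]
146 S [198, 193, 198, 195, 170, 94, 27, 18, 19, 32, 96, 171, 193, 198, 204, 196, 191, 134, 49, 19, 19, 33, 31, 19, 19, 23, 16, 13, 13, 14]
160 S [199, 204, 197, 176, 90, 17, 19, 19, 26, 99, 177, 199, 197, 199, 201, 195, 149, 61, 20, 23, 27, 90, 171, 197, 194, 191, 192, 199, 191, 200]
170 S [160, 155, 144, 61, 18, 15, 16, 18, 63, 161, 197, 202, 197, 195, 198, 172, 88, 22, 20, 21, 46, 136, 191, 191, 191, 185, 192, 208, 196, 197]
180 S [45, 39, 20, 14, 9, 8, 14, 36, 136, 190, 198, 200, 197, 196, 186, 117, 29, 21, 15, 29, 113, 177, 188, 197, 191, 198, 189, 190, 199, 199]
188 S [89, 51, 23, 17, 20, 15, 32, 92, 173, 197, 198, 195, 198, 198, 146, 56, 23, 17, 24, 60, 153, 188, 192, 194, 191, 204, 195, 194, 184, 206]
```

```bash
python3 - <<'E'
from h import *
np.set_printoptions(precision=4,suppress=True)
up=np.array([onz("top",u,v,.215)[:2] for u,v in((128,163.1),(140,161.9),(146,161.55),(160,160.45),(170,159.5))])
lo=np.array([onz("top",u,v,.105)[:2] for u,v in((140,173.9),(160,172.4),(170,172.2),(180,171.55))])
ku=np.polyfit(up[:,1],up[:,0],1);kl=np.polyfit(lo[:,1],lo[:,0],1);print(ku,kl)
for y in(.2257,.27,.338): print(y,np.polyval(ku,y),np.polyval(kl,y),np.polyval(ku,y)-np.polyval(kl,y))
# carrier rim far edge and hook seen
for n,u,v,z in(("rimFR",150.8,171.9,.1803),("rimNR",153,211.3,.1803),("lipR",117.8,148.7,.2953)): print(n,onz("top",u,v,z))
# scene cam check: bar profile at column
a=cv2.imread("pics/s4.png"); h=cv2.cvtColor(a,cv2.COLOR_BGR2HSV)
for y in(.16,.2,.24):
    q=proj("scene",[np.polyval(ku,y),y,.215]); q2=proj("scene",[np.polyval(kl,y),y,.105]); print(y,np.round(q,1),np.round(q2,1))
    for w in(q,q2):
        u,v=map(int,np.round(w)); print(" row",v,"cols",u-8,a[v,u-8:u+9].sum(1).tolist())
E
```

```text
[-0.0648  0.6286] [-0.0383  0.6121]
0.2257 0.6140183119611965 0.6034229185176041 0.010595393443592394
0.27 0.6111477534442821 0.6017257072737645 0.009422046170517562
0.338 0.6067414785198987 0.5991205071703538 0.007620971349544869
rimFR [0.5918 0.2675 0.1803]
rimNR [0.4951 0.2621 0.1803]
lipR [0.6263 0.3142 0.2953]
0.16 [380.1 158.8] [368.6 193.6]
 row 159 cols 372 [337, 334, 350, 334, 349, 349, 356, 389, 365, 350, 382, 374, 365, 340, 336, 299, 287]
 row 194 cols 361 [223, 210, 189, 205, 191, 159, 169, 172, 158, 165, 170, 188, 216, 235, 202, 186, 199]
0.2 [386.3 150.9] [375.  185.6]
 row 151 cols 378 [339, 345, 341, 337, 353, 429, 533, 626, 655, 611, 547, 474, 389, 302, 291, 286, 306]
 row 186 cols 367 [175, 185, 167, 171, 172, 168, 214, 306, 363, 365, 336, 305, 285, 277, 263, 276, 284]
0.24 [392.2 143.4] [381.2 178. ]
 row 143 cols 384 [468, 386, 346, 346, 378, 373, 359, 387, 387, 391, 369, 322, 310, 287, 290, 281, 302]
 row 178 cols 373 [171, 174, 229, 310, 335, 362, 403, 444, 405, 374, 352, 316, 300, 281, 293, 285, 268]
```

The strike was the bin wall meeting the rest bar: the carrier leans about 3 mm in the grip. I'll shift 4 mm away from the rail. The hook also sits 6 mm towards -y of the TCP, so I'll correct for that too.

```bash
python3 plan.py  .579,.344,.31,3 .579,.344,.285,3
```

```text
now 51.92 [0.5834 0.3383 0.3117] jaw 3.14 F [-0.5  0.5 -3. ] w 5.9
.579,.344,.31,3 -> [ 0.007 -0.016 -0.024] 0.002 rows 0.2
.579,.344,.285,3 -> [0.1 0.  0. ] 0.0 rows 0.6
```

Request:
arm_command([
  [0,-0.008,-0.012,0],
  [0,-0.016,-0.024,0],
  [0,-0.016,-0.024,0],
  [0,-0.016,-0.024,0],
  [0.02,-0.016,-0.024,0],
  [0.04,-0.016,-0.024,0],
  [0.06,-0.016,-0.024,0],
  [0.07,-0.016,-0.024,0],
])

```text
t: 52.58
position: [0.5789, 0.3439, 0.294]
ee_rot: [[-0.002, 0.999, 0.055], [-0.001, 0.055, -0.999], [-1.0, -0.002, 0.001]]
ft_force: [-0.2, -0.4, -3.4]
grip_width: 0.065
```

Request:
arm_command([
  [0.008,0,0,0],
  [0.016,0,0,0],
  [0.024,0,0,0],
  [0.03,0,0,0],
  [0.03,0,0,0],
  [0.03,0,0,0],
  [0.03,0,0,0],
  [0.03,0,0,0],
])

```text
t: 53.25
position: [0.5795, 0.3442, 0.2885]
ee_rot: [[0.0, 0.999, 0.055], [0.0, 0.055, -0.999], [-1.0, 0.0, -0.0]]
ft_force: [0.5, -0.5, -3.8]
grip_width: 0.069
```

```bash
python3 plan.py  .579,.344,.28,3 .579,.344,.25,3
```

```text
now 53.25 [0.5795 0.3442 0.2885] jaw 3.14 F [ 0.5 -0.5 -3.8] w 5.8
.579,.344,.28,3 -> [ 0.034 -0.002  0.001] 0.002 rows 0.2
.579,.344,.25,3 -> [0.12 0.   0.  ] 0.0 rows 0.7
```

Request:
arm_command([
  [0.015,-0.002,0,0],
  [0.03,-0.002,0,0],
  [0.045,-0.002,0,0],
  [0.06,-0.002,0,0],
  [0.075,-0.002,0,0],
  [0.09,-0.002,0,0],
  [0.1,-0.002,0,0],
  [0.1,-0.002,0,0],
])

```text
t: 53.92
position: [0.5785, 0.344, 0.262]
ee_rot: [[-0.002, 0.999, 0.055], [-0.001, 0.055, -0.999], [-1.0, -0.002, 0.001]]
ft_force: [-0.4, -0.3, -3.6]
grip_width: 0.064
```

```bash
python3 plan.py .579,.344,.246,3
```

```text
now 53.92 [0.5785 0.344  0.262 ] jaw 3.13 F [-0.4 -0.3 -3.6] w 5.4
.579,.344,.246,3 -> [0.064 0.002 0.   ] 0.002 rows 0.4
```

Request:
arm_command([
  [0.012,0,0,0],
  [0.025,0,0,0],
  [0.038,0,0,0],
  [0.05,0,0,0],
  [0.06,0,0,0],
  [0.07,0,0,0],
  [0.074,0,0,0],
  [0.074,0,0,0],
])

```text
t: 54.58
position: [0.5787, 0.3441, 0.2442]
ee_rot: [[-0.001, 0.999, 0.055], [-0.0, 0.055, -0.999], [-1.0, -0.001, 0.0]]
ft_force: [0.1, -0.1, -3.7]
grip_width: 0.067
```

```bash
python3 plan.py .579,.344,.242,3
```

```text
now 54.58 [0.5787 0.3441 0.2442] jaw 3.13 F [ 0.1 -0.1 -3.7] w 5.7
.579,.344,.242,3 -> [0.009 0.001 0.001] 0.002 rows 0.1
```

Request:
arm_command([
  [0.004,0,0,0],
  [0.008,0,0,0],
  [0.012,0,0,0],
  [0.012,0,0,0],
  [0.012,0,0,0],
  [0.012,0,0,0],
  [0.012,0,0,0],
  [0.012,0,0,0],
])

```text
t: 55.25
position: [0.5789, 0.3442, 0.2418]
ee_rot: [[0.0, 0.999, 0.055], [0.0, 0.055, -0.999], [-1.0, 0.0, -0.0]]
ft_force: [1.2, -0.7, -3.2]
grip_width: 0.069
```

```bash
python3 plan.py .579,.344,.24,3
```

```text
now 55.25 [0.5789 0.3442 0.2418] jaw 3.14 F [ 1.2 -0.7 -3.2] w 5.8
.579,.344,.24,3 -> [0.007 0.    0.001] 0.002 rows 0.0
```

Request:
arm_command([
  [0.004,0,0,0],
  [0.008,0,0,0],
  [0.01,0,0,0],
  [0.01,0,0,0],
  [0.01,0,0,0],
  [0.01,0,0,0],
  [0.01,0,0,0],
  [0.01,0,0,0],
])

```text
t: 55.92
position: [0.5787, 0.3445, 0.2409]
ee_rot: [[0.0, 0.998, 0.055], [0.001, 0.055, -0.998], [-1.0, 0.0, -0.001]]
ft_force: [-5.5, -0.5, 5.6]
grip_width: 0.068
```

Request:
arm_command([
  [0.002,0,0,0],
  [0.006,0,0,0],
  [0.006,0,0,0],
  [0.006,0,0,0],
  [0.006,0,0,0],
  [0.006,0,0,0],
  [0.006,0,0,0],
  [0.006,0,0,0],
])

```text
t: 56.58
position: [0.5784, 0.3446, 0.2406]
ee_rot: [[0.0, 0.998, 0.055], [0.001, 0.055, -0.998], [-1.0, 0.0, -0.001]]
ft_force: [-7.0, 0.3, 8.9]
grip_width: 0.064
```

```bash
python3 plan.py .579,.344,.238,3
```

```text
now 56.58 [0.5784 0.3446 0.2406] jaw 3.16 F [-7.   0.3  8.9] w 5.5
.579,.344,.238,3 -> [0.01  0.002 0.003] 0.003 rows 0.1
```

Request:
arm_command([
  [-0.008,0,0,0],
  [-0.008,0,0,0],
  [-0.008,0,0.01,0],
  [-0.008,0,0.03,0],
  [-0.008,0,0.05,0],
  [-0.008,0,0.07,0],
  [-0.008,0,0.09,0],
  [-0.008,0,0.1,0],
])

```text
t: 57.25
position: [0.5813, 0.3215, 0.2414]
ee_rot: [[0.005, 0.998, 0.055], [0.007, 0.055, -0.998], [-1.0, 0.005, -0.006]]
ft_force: [-1.8, 6.4, 4.5]
grip_width: 0.065
```

```bash
python3 plan.py .579,.344,.238,3
```

```text
now 57.25 [0.5813 0.3215 0.2414] jaw 3.15 F [-1.8  6.4  4.5] w 5.5
.579,.344,.238,3 -> [ 0.014 -0.004 -0.091] 0.002 rows 0.5
```

Request:
arm_command([
  [0,0,0.025,0],
  [0,0,0.055,0],
  [0,0,0.09,0],
  [0,0,0.125,0],
  [0,0,0.16,0],
  [0,0,0.195,0],
  [0,0,0.225,0],
  [0,0,0.25,0],
])

```text
t: 57.92
position: [0.5848, 0.259, 0.2415]
ee_rot: [[0.005, 0.998, 0.055], [0.007, 0.055, -0.998], [-1.0, 0.005, -0.007]]
ft_force: [-2.0, 6.5, 6.0]
grip_width: 0.067
```

```bash
cat > al.py <<'E'
from h import *
p=arm.state()["position"]; print("tcp along rail from pointer",(p[:2]-[.6137,.2275])@np.array([-.0532,.9986]))
E
python3 al.py; python3 plan.py
```

```text
tcp along rail from pointer 0.03298993046882206
now 57.92 [0.5848 0.259  0.2415] jaw 3.15 F [-2.   6.5  6. ] w 5.7
```

Request:
arm_command([
  [0,0,0.02,0],
  [0,0,0.045,0],
  [0,0,0.07,0],
  [0,0,0.09,0],
  [0,0,0.105,0],
  [0,0,0.106,0],
  [0,0,0.106,0],
  [0,0,0.106,0],
])

```text
t: 58.58
position: [0.5863, 0.2321, 0.2413]
ee_rot: [[0.005, 0.998, 0.055], [0.005, 0.055, -0.998], [-1.0, 0.005, -0.005]]
ft_force: [-2.9, 4.6, 5.4]
grip_width: 0.066
```

```bash
python3 al.py; python3 plan.py; python3 - <<'E'
from h import *
np.set_printoptions(precision=4,suppress=True)
b=grab("top"); cv2.imwrite("pics/t5.png",b)
h=cv2.cvtColor(b,cv2.COLOR_BGR2HSV); m=((h[...,1]<70)&(h[...,2]>120)).astype(int)
for v in range(134,172): print(v,"".join(".#"[x] for x in m[v,130:200]))
E
```

```text
tcp along rail from pointer 0.006088988964330694
now 58.58 [0.5863 0.2321 0.2413] jaw 3.13 F [-2.9  4.6  5.4] w 5.6
134 ......................................................................
135 ......................................................................
136 ...............................#######................................
137 ...............................#######................................
138 ...............................#######................................
139 ........#.###..................#######................................
140 ....#########..................#######................................
141 #############...................######................................
142 ########.#.#....................######................................
143 ####.#..........................#####.................................
144 ###...............................##..................................
145 ........................................................##............
146 ......................................................................
147 .....
[... 1165 characters left out ...]
.........................
163 ...................................#######............................
164 ....................................######............................
165 ....................................######............................
166 ....................................#..###............................
167 .........................................#............................
168 ......................................................................
169 ........................................................#.#.....######
170 ..........................................####.....#.#################
171 ...................................................###################
```

```bash
cat > hk.py <<'E'
from h import *
d=np.array([-.0532,.9986])
pt=onz("top",164.3,144.3,.203)[:2]
for v in (154,158):
    e=onz("top",170.5,v,.228)[:2]; print("hook along - pointer along:",(e-pt)@d+.02)
print(pt)
E
python3 hk.py
```

```text
hook along - pointer along: 0.0017039923895113933
hook along - pointer along: 0.0022346470222398516
[0.65451643 0.22971051]
```

Request:
arm_command([
  [-0.004,0,0,0],
  [-0.004,0,-0.008,0],
  [-0.004,0,-0.008,0],
  [-0.004,0,-0.008,0],
  [-0.004,0,-0.008,0],
  [-0.004,0,-0.008,0],
  [-0.004,0,-0.008,0],
  [-0.004,0,-0.008,0],
])

```text
t: 59.3
position: [0.5853, 0.2321, 0.2408]
ee_rot: [[0.001, 0.999, 0.054], [-0.0, 0.054, -0.999], [-1.0, 0.001, 0.0]]
ft_force: [1.2, 2.3, 2.2]
grip_width: 0.067
```

```bash
python3 al.py; python3 plan.py
```

```text
tcp along rail from pointer 0.006080873201846389
now 59.3 [0.5853 0.2321 0.2408] jaw 3.12 F [1.2 2.3 2.2] w 5.7
```

Forces are low, so I'll release and withdraw straight up.

Request:
arm_command([
  [0,0,0,0],
  [0,0,0,0],
  [0,0,0,0],
  [0,0,0,0],
  [0,0,0,0],
  [0,0,0,0],
  [0,0,0,0],
  [0,0,0,0],
], fingers=-0.2)

```text
t: 59.97
position: [0.585, 0.2323, 0.2407]
ee_rot: [[-0.0, 0.999, 0.055], [-0.0, 0.055, -0.999], [-1.0, -0.0, 0.0]]
ft_force: [0.7, -0.5, 0.2]
grip_width: 0.4
```

Request:
arm_command([
  [-0.03,0,0,0],
  [-0.08,0,0,0],
  [-0.15,0,0,0],
  [-0.23,0,0,0],
  [-0.32,0,0,0],
  [-0.41,0,0,0],
  [-0.49,0,0,0],
  [-0.5,0,0,0],
])

```text
t: 60.63
position: [0.5865, 0.2327, 0.3731]
ee_rot: [[0.01, 0.998, 0.055], [0.002, 0.055, -0.998], [-1.0, 0.01, -0.002]]
ft_force: [0.6, 0.1, 1.8]
grip_width: 0.401
```

Request:
arm_command([
  [0,-0.1,0.05,0],
  [0,-0.25,0.15,0],
  [0,-0.4,0.3,0],
  [0,-0.4,0.45,0],
  [0,-0.4,0.6,0],
  [0,-0.4,0.75,0],
  [0,-0.4,0.9,0],
  [0,-0.4,1,0],
])

```text
t: 61.3
position: [0.4983, -0.0256, 0.3657]
ee_rot: [[0.0, 0.999, 0.053], [-0.001, 0.053, -0.999], [-1.0, 0.0, 0.001]]
ft_force: [-0.3, -0.6, -0.4]
grip_width: 0.4
```

```bash
python3 plan.py; python3 - <<'E'
from h import *
np.set_printoptions(precision=4,suppress=True)
b=grab("top"); cv2.imwrite("pics/t6.png",b); a=grab("scene"); cv2.imwrite("pics/s6.png",a)
h=cv2.cvtColor(b,cv2.COLOR_BGR2HSV); g=h[...,2]; s=h[...,1]
for v in range(134,220): print(v,"".join("#" if (s[v,u]<80 and g[v,u]>110) else "k" if g[v,u]<55 else "o" if s[v,u]<80 else "." for u in range(130,200)))
E
```

```text
now 61.3 [ 0.4983 -0.0256  0.3657] jaw 3.02 F [-0.3 -0.6 -0.4] w 34.0
134 ......................................................................
135 ......................................................................
136 ................................######................................
137 ...............................#######................................
138 ...............................#######o...............................
139 ...............................#######oo..............................
140 ...............................#######ooo.............................
141 ...............................#######oooo............................
142 ................................######ooooo...........................
143 .................................####oooooo...........................
144 ..................................##..oooooo..........................
145 .......................................oooooo........#####............
146 ........................................ooooooooooooooo#oo............
147 .........................................oooooooooo
[... 4719 characters left out ...]
#########################
211 ....................#####################################.............
212 ....................#######################...........................
213 .....................#####............................................
214 ......................................................................
215 ......................................................................
216 ......................................................................
217 ......................................................................
218 ......................................................................
219 ......................................................................
```

```bash
python3 - <<'E'
from h import *
d=np.array([-.0532,.9986]); pt=onz("top",164.2,144.3,.203)[:2]
for u,v in((163,157),(162.8,163),(163,168)): print("hook-pointer along rail mm",1000*((onz("top",u,v,.229)[:2]-pt)@d))
b=arm.capture("top")[:,:,::-1]; g=cv2.cvtColor(b,cv2.COLOR_BGR2GRAY)
c=cv2.resize(g[174:214,146:204],None,fx=6,fy=6,interpolation=cv2.INTER_CUBIC)
k=cv2.HoughCircles(c,cv2.HOUGH_GRADIENT,1,50,param1=80,param2=14,minRadius=30,maxRadius=46); print("circles",None if k is None else (k[0]/6+[146,174,0]).round(1).tolist())
# bystanders/stand/bowl: difference from first picture
a=cv2.imread("pics/top0.png"); df=cv2.absdiff(a,b.copy()).max(2)
for n,(x0,y0,x1,y1) in dict(jar=(315,92,347,124),driver=(232,105,298,128),holder=(155,93,218,134),card=(215,220,282,252),bowl=(296,150,350,235)).items(): print(n,"changed px",int((df[y0:y1,x0:x1]>50).sum()),"of",(x1-x0)*(y1-y0))
E
```

```text
hook-pointer along rail mm -0.6998301895645729
hook-pointer along rail mm 0.5473819021567531
hook-pointer along rail mm 0.7246282219990182
circles [[173.4, 204.1, 5.9], [192.4, 202.4, 6.1], [183.6, 184.8, 6.3], [162.2, 205.6, 7.4]]
jar changed px 0 of 1024
driver changed px 0 of 1518
holder changed px 0 of 2583
card changed px 1211 of 2144
bowl changed px 1285 of 4590
```

Alignment is within 1 mm. The arm still covers the card and bowl in the top view, so I'll move it clear and check once more.

Request:
arm_command([
  [0,0,0.12,0],
  [0,0,0.28,0],
  [0,0,0.44,0],
  [0,0,0.6,0],
  [0,0,0.76,0],
  [0,0,0.92,0],
  [0,0,1,0],
  [0,0,1,0],
])

```text
t: 62.12
position: [0.5126, -0.275, 0.3644]
ee_rot: [[-0.002, 0.999, 0.052], [0.0, 0.052, -0.999], [-1.0, -0.002, -0.0]]
ft_force: [-0.2, -0.2, -0.6]
grip_width: 0.397
```

Request:
arm_command([
  [0,0,0.12,0],
  [0,0,0.28,0],
  [0,0,0.44,0],
  [0,0,0.6,0],
  [0,-0.1,0.7,0],
  [0,-0.1,0.7,0],
  [0,-0.1,0.7,0],
  [0,-0.1,0.7,0],
])

```text
t: 62.78
position: [0.4981, -0.4468, 0.3659]
ee_rot: [[0.001, 0.998, 0.056], [0.001, 0.056, -0.998], [-1.0, 0.001, -0.001]]
ft_force: [-0.4, 1.1, 0.7]
grip_width: 0.4
```

```bash
python3 - <<'E'
from h import *
print(arm.state()["position"])
b=arm.capture("top")[:,:,::-1].copy(); cv2.imwrite("pics/t7.png",b)
a=cv2.imread("pics/top0.png"); df=cv2.absdiff(a,b).max(2)
for n,(x0,y0,x1,y1) in dict(jar=(315,92,347,124),driver=(232,105,298,128),holder=(155,93,218,134),card=(215,220,282,252),bowl=(296,150,350,235)).items(): print(n,"changed px",int((df[y0:y1,x0:x1]>50).sum()),"of",(x1-x0)*(y1-y0))
# grip bar of card: grey low-saturation in stand
h=cv2.cvtColor(b,cv2.COLOR_BGR2HSV)
for im in(a,b):
    h=cv2.cvtColor(im,cv2.COLOR_BGR2HSV)[220:252,215:282]; v,u=np.nonzero((h[...,1]<70)&(h[...,2]>70)); print("grey centroid",u.mean()+215,v.mean()+220,len(u), cv2.minAreaRect(np.c_[u,v].astype(np.float32)))
k=cv2.cvtColor(b,cv2.COLOR_BGR2GRAY)[178:212,148:200]<50; n=k.sum(); print("black area in bin px",n,"per ball",n/6, "ball px expected",np.pi*(.016*545/1.41)**2)
bw=cv2.cvtColor(b,cv2.COLOR_BGR2GRAY)[165:230,310:372]; print("dark px in bowl",(bw<40).sum())
E
```

```text
[ 0.49808561 -0.44678066  0.36591428]
jar changed px 0 of 1024
driver changed px 0 of 1518
holder changed px 0 of 2583
card changed px 0 of 2144
bowl changed px 0 of 4590
grey centroid 241.915 233.5075 400 ((31.21689796447754, 15.808954238891602), (56.07193374633789, 22.158889770507812), 6.115502834320068)
grey centroid 242.36144578313252 233.7421686746988 415 ((31.359756469726562, 15.762197494506836), (56.3200798034668, 22.196741104125977), 6.340191841125488)
black area in bin px 549 per ball 91.5 ball px expected 120.15576622439625
dark px in bowl 0
```

```bash
python3 -c "
from bench import arm
arm.close_job()"
```

```text
the job is handed in; nothing more can be done
```

The job is done and handed in at about 63 s. The loaded carrier hangs on the upper bar in line with the pointer, with all six knobs in it.

**What I did:**
- **Knobs:** I put all four rack knobs into the bowl with the two already there. I set the carrier under the far side of the mouth and tipped the bowl with the card slanted at 30 degrees, pressing with about 10 N. The knobs ran out through the gap on that side.
- **Card and bowl:** The card went back into its stand and the bowl swung back.
- **Carrier:** I hooked it on about 11 cm to one side of the pointer, slid it along to the pointer and let go.

**Last checks:**
- **Alignment:** the hook is within about 1 mm of the pointer along the rail.
- **Unchanged from the first picture:** the jar, screwdriver, board holder, card in its stand and bowl at rest.
- **Knob count:** no dark pixels remain in the bowl. I counted six knobs in the carrier just after the card was lifted, and six again before hooking on.

**What went wrong or stayed less certain:**
- **Blocked lowering:** on the first try the carrier met the rail's lower rest bar, and the wrist read 56 N, under the 120 N limit. I lifted, moved it 4 mm away from the rail and it went on cleanly.
- **Carrier shift:** before I fetched it, the carrier sat about 1 cm from where I had set it, so I re-measured it first. It was probably knocked, but the grip may have been off-centre instead.
- **Knobs while tipped:** part of the carrier was hidden by the arm then. I could see at least five knobs in it and none left on the bowl floor.
- **Final count:** the last circle search found only four of the six. The dark area in the bin (92 px per knob, against 120 expected unobstructed) roughly fits six overlapping knobs. My picture viewings were used up, so I did not look at it by eye.

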